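Load the push-button switches into the test magazine

TASK

Push the three loose round push-button switches (red, green and yellow) through the narrow gate of the loading tray, so that all three stand upright in single file in the magazine slot; then push the blue tab to slide the retainer fully shut behind them. Do it all by pushing with the fingers: do not pick the switches up or tip them over, and leave the two blocks and the dial gauge where they are.

Things in the scene. Friction and masses are not known exactly. Their poses are not given: they have to be found in the camera images.
- magazine: Fixed aluminium tray and magazine: floor 5 mm above the bench; black fences, tops 12 mm above it. Origin: bench level, in the gate, on the slot's centre line. The slot runs along -y, the tray lies along +y (its sides x = -80 to 80 mm). Funnel fences go from half-width 14.5 mm at y = 14 mm to half-width 69 mm at y = 74 mm, then straight sides to the back fence at y = 140 mm.
- slot_end (a point): Middle of the slot's end stop face (steel block, top 14 mm above the bench), on the floor, at y = -86 mm of the magazine; its axes are the magazine's. The gate (y = 14 to 4 mm) is 29 mm wide, the slot 30 mm (one switch at a time), between fences 8 mm thick. Three switches pushed home to the stop have their last centre at y = -21 mm of the magazine.
- retainer (a joint): Steel bar 5.6 mm thick that slides along the magazine's +x across the gate, at y = 0 of the magazine. 0 = fully open, 0.040 m = fully shut (end of travel). Starts at 0 to 0.005, gate clear. About 1.5 N of friction; stays where it is left. It is blocked unless every switch's centre is past y = -16 mm. Its steel guides lie within 10.5 mm either side, tops 11.5 mm above the bench.
- retainer_tab (a point): Centre of the outer face of the retainer's upright blue tab, 19.5 mm above the bench, pushed along the magazine's +x to shut it. Tab 6 mm thick (from this face along +x), 22 mm wide along y, from 12.5 to 28 mm above the bench. At magazine x = -65 mm when fully open, -25 mm when shut.
- red_button_center (a point): Centre, half-way up, of the loose switch with the red cap, standing upright on the tray floor: metal cylinder 26 mm in diameter, from 5 to 23 mm above the bench, under a red cap 20 mm in diameter and 5 mm high; 30 to 65 g. Starts at y = 70 to 120 mm of the magazine; its place among the three varies. Fingertips about 16 mm above the bench push it and clear the black fences.
- green_button_center (a point): Centre, half-way up, of the loose switch with the green cap, standing upright on the tray floor: metal cylinder 26 mm in diameter, from 5 to 23 mm above the bench, under a green cap 20 mm in diameter and 5 mm high; 30 to 65 g. Starts at y = 70 to 120 mm of the magazine; its place among the three varies. Fingertips about 16 mm above the bench push it and clear the black fences.
- yellow_button_center (a point): Centre, half-way up, of the loose switch with the yellow cap, standing upright on the tray floor: metal cylinder 26 mm in diameter, from 5 to 23 mm above the bench, under a yellow cap 20 mm in diameter and 5 mm high; 30 to 65 g. Starts at y = 70 to 120 mm of the magazine; its place among the three varies. Fingertips about 16 mm above the bench push it and clear the black fences.
- orange_block: small orange fixture block, 30x40x22 mm, lying on the far side of the slot; a bystander; origin at the centre of its underside.
- steel_block: small grey steel block, 20x45x20 mm, lying on the near side of the slot; a bystander; origin at the centre of its underside.
- gauge: white dial gauge with a short stem, 107x60x22 mm, lying beyond the tray's back end; a bystander; origin at the centre of its underside.
Not all that is in view belongs to the job. What is shaped like the part that bears yellow_button_center but pink, purple or turquoise is not meant.

How it is judged (in metres and radians):
On the way:
1. all three switches stand in the slot behind the gate while the retainer is still open (x of red_button_center in the frame of magazine between -0.006 and 0.006 m and y of red_button_center in the frame of magazine between -0.08 and -0.0145 m and z of each of red_button_center, green_button_center, yellow_button_center in the frame of magazine below 0.02 m and angle between each of red_button_center, green_button_center, yellow_button_center's own z axis and vertical below 0.15 rad and x of green_button_center in the frame of magazine between -0.006 and 0.006 m and y of green_button_center in the frame of magazine between -0.08 and -0.0145 m and x of yellow_button_center in the frame of magazine between -0.006 and 0.006 m and y of yellow_button_center in the frame of magazine between -0.08 and -0.0145 m and value of joint retainer below 0.012 m), for 0.1 s.
At the end, for the whole second after the job is handed in: All three switches are at rest and upright (within 0.15 rad) on the slot's floor, centres within 6 mm of the slot's centre line and more than 14.5 mm past the gate's middle, and the retainer is shut behind them (joint above 36 of 40 mm) (x of red_button_center in the frame of magazine between -0.006 and 0.006 m and y of red_button_center in the frame of magazine between -0.08 and -0.0145 m and z of each of red_button_center, green_button_center, yellow_button_center in the frame of magazine below 0.02 m and angle between each of red_button_center, green_button_center, yellow_button_center's own z axis and vertical below 0.15 rad and linear speed of each of red_button, green_button, yellow_button below 0.01 m/s and x of green_button_center in the frame of magazine between -0.006 and 0.006 m and y of green_button_center in the frame of magazine between -0.08 and -0.0145 m and x of yellow_button_center in the frame of magazine between -0.006 and 0.006 m and y of yellow_button_center in the frame of magazine between -0.08 and -0.0145 m and value of joint retainer above 0.036 m); the robot touches nothing.
It fails at once if the red switch is lifted more than 8 mm off the tray floor, knocked over, or falls off the tray (z of red_button_center in the frame of magazine above 0.0245 m or angle between red_button_center's own z axis and vertical above 0.6 rad or z of red_button_center in the frame of magazine below 0.01 m).
It fails at once if the green switch is lifted more than 8 mm off the tray floor, knocked over, or falls off the tray (z of green_button_center in the frame of magazine above 0.0245 m or angle between green_button_center's own z axis and vertical above 0.6 rad or z of green_button_center in the frame of magazine below 0.01 m).
It fails at once if the yellow switch is lifted more than 8 mm off the tray floor, knocked over, or falls off the tray (z of yellow_button_center in the frame of magazine above 0.0245 m or angle between yellow_button_center's own z axis and vertical above 0.6 rad or z of yellow_button_center in the frame of magazine below 0.01 m).
It fails at once if a block or the dial gauge is moved more than 15 mm (distance of any of orange_block, steel_block, gauge from where it was at the start of the episode above 0.015 m).
It also fails if it takes over 72 s, if anything falls off the work surface, if the arm or the gripper's body presses on something with over 40 N, if the wrist force passes 120 N, or if a joint passes its speed limit or range.

ROBOT

A 6-joint arm with a two-finger parallel gripper is mounted at the origin on a cart in front of the work surface, level with it; the furniture and walls round the work are solid. World frame = base frame: x ahead of the robot, y to its left, z up, the work surface at z = 0. Lengths are in m, angles in degrees, forces in N, time in s.
With the tool pointing down it reaches from about 0.3 to 0.75 m from the base axis. Payload 8.5 kg.
Tool frame: the origin (TCP) lies midway between the tips of the shut fingers; the grasp point (between the pads) lies 19 mm behind it; y points along the fingers, z is the direction in which the jaws open and shut, and the axes are right-handed (so a half turn about y gives the same grasp; the last joint's range is limited). The gripper opens to 85 mm and grips with 20 to 120 N. Pads are 22 mm wide; open, the fingers measure 114 mm over their backs; the gripper's body (76 mm by 85 mm) begins 54 mm behind the grasp point. The pads swing forward as they close: fully open they stand 13 mm farther back than shut.
Start: joints at [-12.336, 21.807, 74.336, -0, 83.858, -12.336], TCP at [0.55, 0, 0.231] pointing down, gripper open.
Joint ranges: [-178.18, 178.18], [-50.72, 133.34], [12.68, 142.11], [-81.47, 261.47], [9.98, 163.14], [-165.26, 165.26]. Speed limits (degrees/s): [136.94, 136.94, 180, 180, 180, 180].

INTERFACE

Orientations are given as a 3x3 rotation matrix whose columns are the frame's x, y, z axes.
In Python, from rig import status, imaging, job gives the robot as it stands. The module is installed in compiled form; this text tells all that it offers.
- The arm moves only by the tool jog_arm, never from a script. Its argument "rows" is a list of rows, each an object of numbers: "hand": the opening, from 0 (shut) to 1 (fully open); "dx", "dy", "dz": the shift along the tool's x, y, z in cm; "ax", "ay", "az": the turn, a rotation vector about the tool's x, y, z in degrees. In form: [{"hand": .., "dx": .., "dy": .., "dz": .., "ax": .., "ay": .., "az": ..}, ...]. A call has exactly 5 rows; each row shifts and turns the commanded pose from where the row before left it, along the tool's axes as they then stand; what a row does not reach is not made up. A row lasts 1/12 s, in which the tool goes at most 41.7 mm and 7.16 degrees, less where a joint would pass 70% of its speed; a pose out of reach is approached as far as the arm can. A call is refused whole if a number of a shift passes 4.17 or a number of a turn 7.16, either way. A call with a gripper value outside its range is refused whole. The fingers move at their own pace and stop on an object; "newtons" is the grip in N (left out, the last holds). Time passes only in rows, so rows that do not move let the fingers close, or fill a call up. It gives the time, the measured TCP pose, the force and the opening at its end, in the units of the state.
- status.observe(): the state, without advancing time (a new reading comes with each control period).
- imaging.get_image(name): name is "scene" or "side" or "wrist"; returns the picture (400x640x3 uint8, red, green, blue); there is no depth.
- imaging.camera_model(name): a dict with "K" (3x3 intrinsics, pixels), "position" and "rotation" of the camera in the world; the wrist camera has in their place "tool_from_camera" (4x4, takes a point from camera to tool coordinates, whose origin is the TCP and whose axes are the tool frame's). Camera axes: x right, y down, z forward; pixel columns grow to the right and rows downward; lengths in m; the calibration is good to about 2 mm. A picture is of the moment at which its call begins: read the wrist's pose just before it. camera_model takes no time and is no camera call.
- job.close_job(): hands the job in, once; it reports no verdict.
The state is a dict: "time_s": time; "q": joint angles; "qvel": joint speeds; "joint_efforts": joint torques, N m; "position": TCP position; "tool_rot": TCP orientation; "ft_force": force on the tool from outside, world axes, zero at the start; "wrist_torque": the same for the moment, N m; "grip_width": finger opening in m.
Only numpy, scipy, OpenCV 4.12 (cv2) and the standard library are available. Lean on these libraries where they do the work, as an engineer would, in place of code of your own. Each camera call takes 0.05 s, during which the arm holds its last target.

## Working session

There is one attempt and no reset: what is moved stays moved. The work goes in short steps, Python scripts to look and compute and a tool call to move; the robot and the scene stay as the last step left them, time stands still between calls to the robot, and variables do not carry over. Pictures are saved under pics/ and viewed, and the job is handed in when it is done.

Besides the shell and the picture viewer there is one more tool, called after ">>>" as name(argument=value, ...), one argument or row to a line, values as JSON. jog_arm: Moves the arm, as the interface text tells. Its arguments: {"type":"object","properties":{"rows":{"type":"array"},"newtons":{"type":"number"}},"required":["rows"]}

```bash
mkdir -p pics
python3 - <<'E'
from rig import status, imaging, job
import cv2,json
print(status.observe())
for n in ["scene","side","wrist"]:
    im=imaging.get_image(n); cv2.imwrite(f"pics/{n}0.png",im[:,:,::-1])
    print(n,imaging.camera_model(n))
E
```

```text
{'time_s': 0.0, 'q': array([-1.23357911e+01,  2.18413621e+01,  7.43842977e+01, -4.03802126e-04,
        8.38571782e+01, -1.23377951e+01]), 'qvel': array([ 0.00664803, -0.07236079, -0.03549427, -0.03753724, -0.00119031,
       -0.0047772 ]), 'joint_efforts': array([-1.00240642e-03, -4.48466885e+01, -2.31285810e+01, -2.87182611e-04,
        4.73836102e-03,  1.77242771e-05]), 'position': array([5.49714749e-01, 5.81053504e-05, 2.30710970e-01]), 'tool_rot': array([[ 3.55217653e-05, -1.41391330e-03,  9.99999000e-01],
       [-9.99999954e-01,  3.02035487e-04,  3.59488516e-05],
       [-3.02086013e-04, -9.99998955e-01, -1.41390250e-03]]), 'ft_force': array([ 0.02461015, -0.01013791, -0.11988207]), 'wrist_torque': array([ 0.04635062, -0.0333998 ,  0.00399729]), 'grip_width': 0.08541060109818348}
scene {'K': array([[394.84307443,   0.        , 318.04261273],
       [  0.        , 394.84307443, 207.43263195],
       [  0.        ,   0.        ,   1.        ]]), 'position': array([-0.09976114, -0.35894637,  0.42215347]), 'rotation': array([[ 0.45391216, -0.40819736,  0.79204713],
       [-0.8909
[... 292 characters left out ...]
0.42602933]), 'rotation': array([[-0.95753971, -0.15096596,  0.24561551],
       [-0.28729909,  0.42868419, -0.85655654],
       [ 0.0240194 , -0.89075201, -0.45385452]])}
wrist {'K': array([[330.72538873,   0.        , 319.73315425],
       [  0.        , 330.72538873, 202.78711919],
       [  0.        ,   0.        ,   1.        ]]), 'tool_from_camera': array([[ 2.48189281e-04,  9.61501810e-01,  2.74798486e-01,
        -6.89238421e-02],
       [ 2.59484124e-04, -2.74798547e-01,  9.61501789e-01,
        -1.42896392e-01],
       [ 9.99999936e-01, -1.67328594e-04, -3.17696508e-04,
         3.00925446e-04],
       [ 0.00000000e+00,  0.00000000e+00,  0.00000000e+00,
         1.00000000e+00]])}
```

View pics/scene0.png

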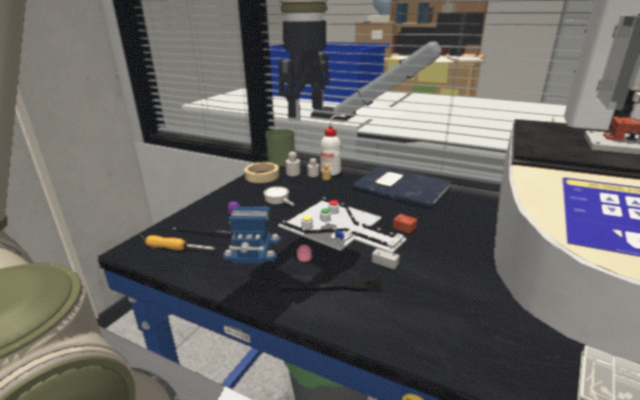

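View pics/side0.png

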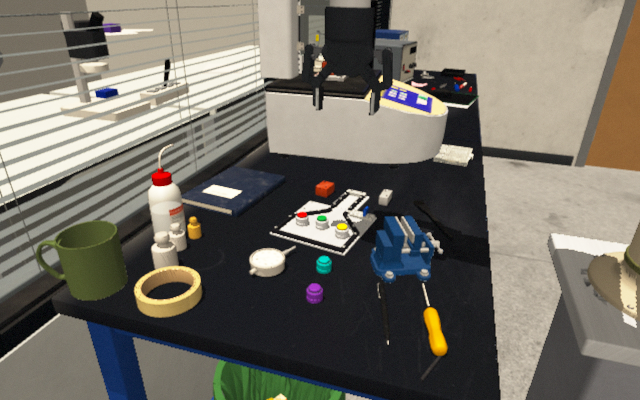

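View pics/wrist0.png

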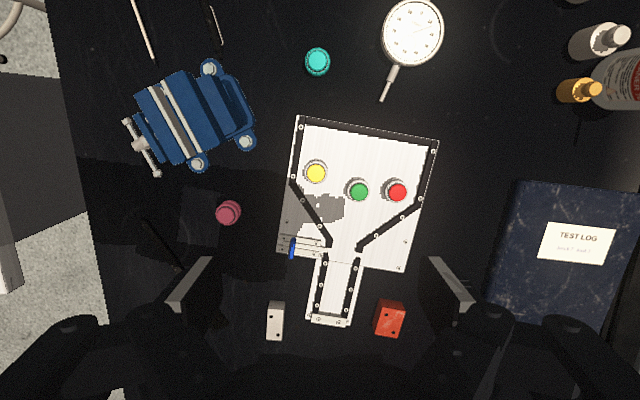

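Run:
```python
import cv2
im=cv2.imread("pics/wrist0.png")
c=im[110:220,270:450]; cv2.imwrite("pics/w_c1.png",cv2.resize(c,None,fx=4.4,fy=4.4,interpolation=cv2.INTER_CUBIC))
c=im[215:335,260:420]; cv2.imwrite("pics/w_c2.png",cv2.resize(c,None,fx=5,fy=5,interpolation=cv2.INTER_CUBIC))
```

```text
(no output)
```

View pics/w_c1.png

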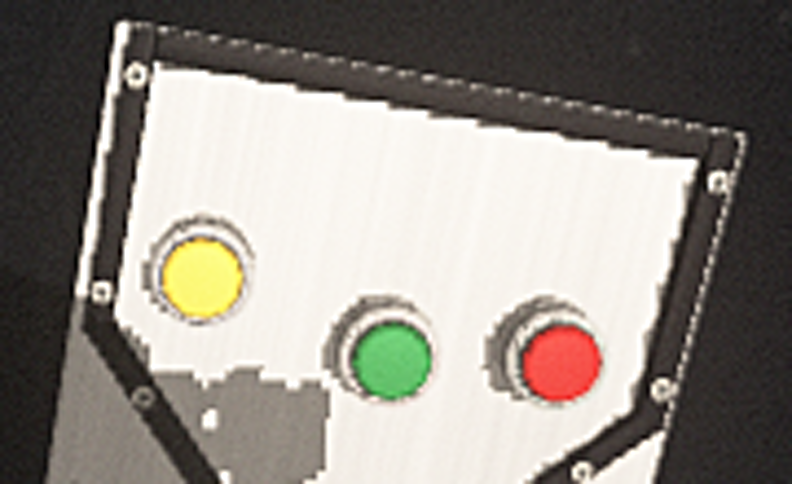

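View pics/w_c2.png

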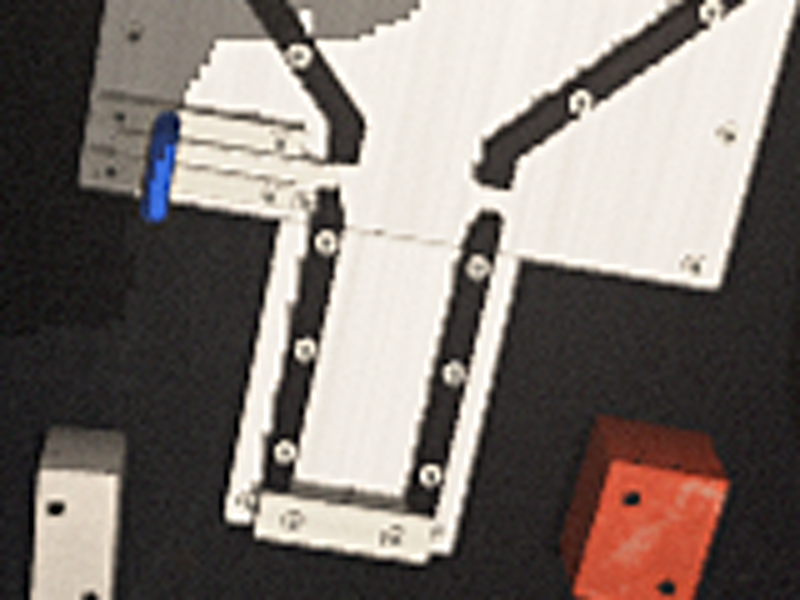

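```bash
cat > h.py <<'E'
import numpy as np, cv2
from scipy.optimize import least_squares
from rig import status, imaging, job
def campose(name,st=None):
    m=imaging.camera_model(name)
    if name!="wrist": return m["K"],np.array(m["rotation"]),np.array(m["position"])
    T=m["tool_from_camera"]; R=st["tool_rot"]; p=st["position"]
    return m["K"],R@T[:3,:3],p+R@T[:3,3]
def ray(px,cam,z):
    K,R,p=cam
    d=R@np.linalg.inv(K)@np.array([px[0],px[1],1.])
    return p+d*(z-p[2])/d[2]
def proj(P,cam):
    K,R,p=cam
    c=(np.asarray(P)-p)@R; q=c@K.T
    return q[...,:2]/q[...,2:]
def shot(name,fn):
    st=status.observe(); im=imaging.get_image(name); cv2.imwrite(f"pics/{fn}.png",im[:,:,::-1]); np.savez(f"pics/{fn}.npz",position=st["position"],tool_rot=st["tool_rot"])
    return im[:,:,::-1],campose(name,st)
def m2w(p,mag):
    c,s=np.cos(mag[2]),np.sin(mag[2]); p=np.atleast_2d(p)
    return np.c_[mag[0]+c*p[:,0]-s*p[:,1],mag[1]+s*p[:,0]+c*p[:,1],p[:,2]]
def w2m(w,mag):
    c,s=np.cos(mag[2]),np.sin(mag[2]); d=np.asarray(w)[:2]-mag[:2]
    return np.array([c*d[0]+s*d[1],-s*d[0]+c*d[1]])
def fitmag(pts,px,cam,x0):
    pts=np.array(pts,float)/1000; px=np.array(px,float)
    f=lambda v:(proj(m2w(pts,v),cam)-px).ravel()
    r=least_squares(f,x0,loss="soft_l1"); return r.x,r.fun.reshape(-1,2)
E
python3 - <<'E'
from h import *
st=dict(position=np.array([5.49714749e-01,5.81e-05,2.3071e-01]),tool_rot=np.array([[ 3.55217653e-05, -1.41391330e-03,  9.99999000e-01],
       [-9.99999954e-01,  3.02035487e-04,  3.59488516e-05],
       [-3.02086013e-04, -9.99998955e-01, -1.41390250e-03]]))
cam=campose("wrist",st)
a=lambda x,y:(x/4.4+270,y/4.4+110)
b=lambda x,y:(x/5+260,y/5+215)
pts=[(-14.5,14,12),(14.5,14,12),(-14.5,4,12),(14.5,4,12),(-15,-86,12),(15,-86,10),(-69,140,5),(69,140,5),(-69,74,12),(69,74,5)]
px=[b(362,125),b(478,152),b(357,163),b(475,183),b(297,487),b(408,503),a(155,62),a(697,158),a(118,310),a(640,412)]
m,r=fitmag(pts,px,cam,[.56,.05,-.2]); print(m,np.degrees(m[2])); print(np.round(r,1))
np.save("mag.npy",m)
for n,p in dict(y=a(203,278),g=a(391,361),r=a(561,363)).items():
    w=ray(p,cam,.028); print(n,w,w2m(w,m)*1000)
for n,p in dict(tab=b(162,120)).items():
    w=ray(p,cam,.028); print(n,w,w2m(w,m)*1000)
w=ray(b(155,215),cam,.028);print(w2m(w,m)*1000)
for n,p in dict(vise1=(125,122),vise2=(255,140),visemax=(150,175),vtop=(190,130),pink=(228,212)).items():
    print(n,ray(p,cam,.03))
E
```

```text
[ 0.57717812 -0.09637535 -0.17927356] -10.271618295043389
[[ 0.8  0.2]
 [ 1.8 -1.1]
 [ 0.2  0.3]
 [ 0.6  0.4]
 [-1.6  0.6]
 [-0.5  0.1]
 [ 0.4 -1.1]
 [ 0.4 -0. ]
 [-1.3  2.5]
 [-1.9 -1.2]]
y [0.54581117 0.00289749 0.028     ] [-48.56606369  92.0886532 ]
g [ 0.59174658 -0.01769129  0.028     ] [ 0.30444821 80.02079871]
r [ 0.63335828 -0.018187    0.028     ] [41.33764365 86.95301751]
tab [ 0.51893798 -0.07199279  0.028     ] [-61.65452595  13.60671559]
[-59.60032685  -9.68143429]
vise1 [0.35275207 0.05573264 0.03      ]
vise2 [0.48326258 0.03777179 0.03      ]
visemax [0.37036524 0.00131358 0.03      ]
vtop [0.41765824 0.04781125 0.03      ]
pink [ 0.44965445 -0.03962504  0.03      ]
```

>>> jog_arm(
  rows=[
    {"hand": 0.14, "dx": 0, "dy": 2.0, "dz": 0, "ax": 0, "ay": 5.14, "az": 0},
    {"hand": 0.14, "dx": 0, "dy": 2.0, "dz": 0, "ax": 0, "ay": 5.13, "az": 0},
    {"hand": 0.14, "dx": -0.8, "dy": 2.4, "dz": 1.5, "ax": 0, "ay": 0, "az": 0},
    {"hand": 0.14, "dx": -0.8, "dy": 2.4, "dz": 1.5, "ax": 0, "ay": 0, "az": 0},
    {"hand": 0.14, "dx": -0.7, "dy": 2.3, "dz": 1.46, "ax": 0, "ay": 0, "az": 0},
  ],
  newtons=40,
)

```text
time_s: 0.57
position: [0.5984, 0.015, 0.119]
tool_rot: [[-0.178, -0.0, 0.984], [-0.984, 0.0, -0.178], [-0.0, -1.0, -0.0]]
ft_force: [0.1, -0.9, 0.4]
grip_width: 0.0254
```

Run:
```python
from h import *
im,cam=shot("wrist","w1")
im2,_=shot("side","s1")
st=status.observe(); m=np.load("mag.npy")
print(st["position"],w2m(st["position"],m)*1000,st["grip_width"],np.round(st["tool_rot"],3),st["time_s"],st["ft_force"])
cv2.imwrite("pics/w1b.png",cv2.resize(im,None,fx=1.25,fy=1.25))
cv2.imwrite("pics/s1b.png",cv2.resize(im2[100:280,220:460],None,fx=3.3,fy=3.3))
```

```text
[0.5974888  0.01530481 0.11622729] [7.09379540e-02 1.13512015e+02] 0.012212092466416285 [[-0.178 -0.007  0.984]
 [-0.984  0.001 -0.178]
 [-0.    -1.    -0.007]] 0.6667 [-0.59840283 -0.48073715 -0.21012218]
```

View pics/w1b.png

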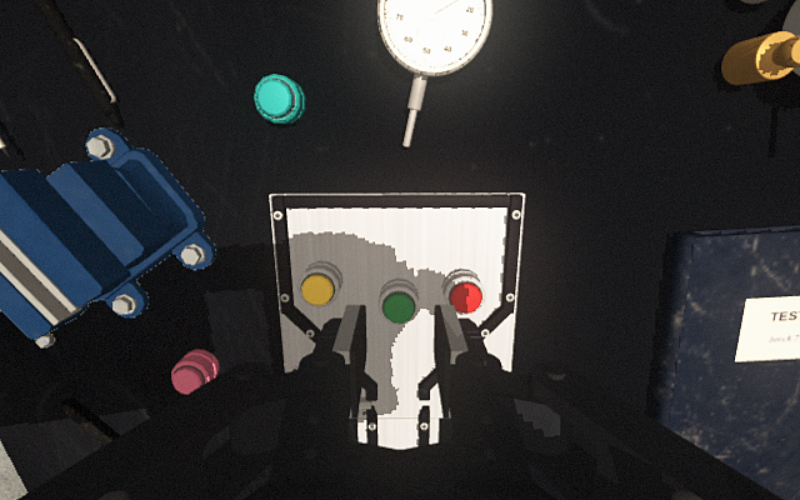

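View pics/s1b.png

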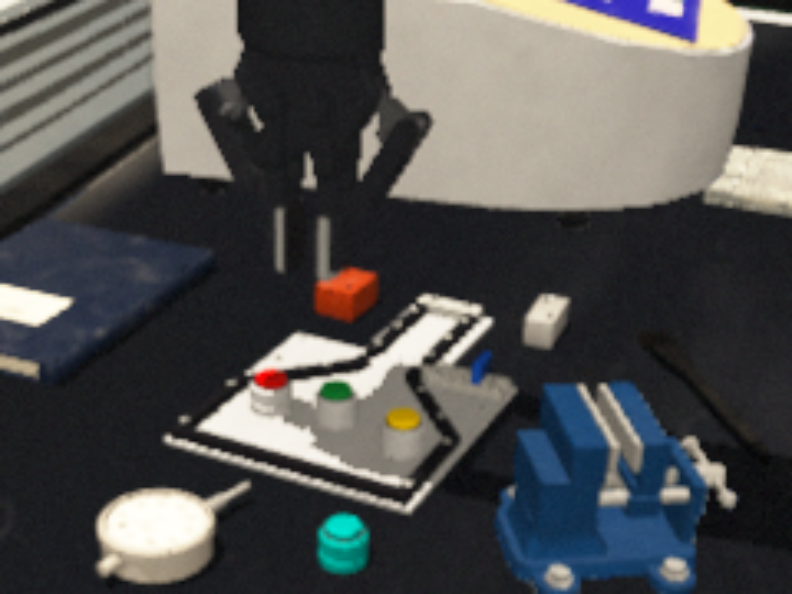

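Run:
```python
from h import *
im,cam=shot("wrist","w2")
st=status.observe(); print(st["position"],st["grip_width"])
cv2.imwrite("pics/w2b.png",cv2.resize(im[145:365,205:435],None,fx=2.7,fy=2.7,interpolation=cv2.INTER_CUBIC))
```

```text
[0.59746777 0.01492342 0.11859604] 0.012252158284532447
```

View pics/w2b.png

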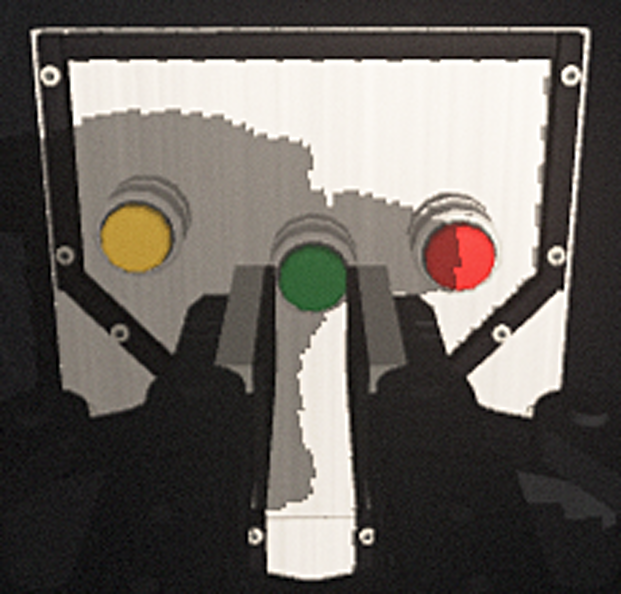

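Run:
```python
from h import *
d=np.load("pics/w2.npz"); cam=campose("wrist",d); m=np.load("mag.npy")
b=lambda x,y:(x/2.7+205,y/2.7+145)
pts=[(-69,140,5),(69,140,5),(-69,74,12),(69,74,5),(-15,-30,12),(15,-30,12)]
px=[b(69,60),b(551,60),b(84,272),b(538,272)]
m2,r=fitmag(pts[:4],px,cam,m); print(m2*1000,np.degrees(m2[2])); print(np.round(r,1))
print(proj(m2w(np.array(pts)/1000,m),cam),px)
for n,p in dict(y=b(135,238),g=b(313,277),r=b(459,257)).items():
    w=ray(p,cam,.028); print(n,w,w2m(w,m)*1000,w2m(w,m2)*1000)
# fence slot screws x
for z in (.012,): print(w2m(ray(b(256,537),cam,z),m)*1000,w2m(ray(b(367,537),cam,z),m)*1000, w2m(ray(b(266,530),cam,z),m)*1000,w2m(ray(b(356,530),cam,z),m)*1000)
```

```text
[ 577.40843425  -97.53442193 -176.82320086] -10.13122312901305
[[ 0.9 -0.4]
 [ 0.4 -0.5]
 [-0.8  3.3]
 [-0.5 -0. ]]
[[231.20241789 165.2239721 ]
 [409.46714846 165.5005978 ]
 [234.87876142 247.54503132]
 [403.48981588 244.65224485]
 [303.23273461 355.10816747]
 [336.75136209 355.28699408]] [(230.55555555555554, 167.22222222222223), (409.074074074074, 167.22222222222223), (236.11111111111111, 245.74074074074073), (404.25925925925924, 245.74074074074073)]
y [0.54593658 0.00351822 0.028     ] [-48.55335108  92.72179457] [-48.75661171  93.94097616]
g [ 0.59238959 -0.01659901  0.028     ] [ 0.74237415 81.21023652] [ 0.51075812 82.30866062]
r [ 0.63339246 -0.01777735  0.028     ] [41.29823766 87.36219326] [41.08157435 88.36122261]
[-17.86943002 -18.12002909] [ 18.5157512  -17.89982265] [-14.55295492 -15.38798264] [ 14.87374253 -15.21213906]
```

>>> jog_arm(
  rows=[
    {"hand": 0.14, "dy": 3.0},
    {"hand": 0.14, "dy": 3.0},
    {"hand": 0.14, "dy": 2.2},
    {"hand": 0.14, "dy": 1.3, "dz": 0.04},
    {"hand": 0.14, "dy": 0.6},
  ],
)

```text
invalid input at $.rows[0]: expected keys hand, dx, dy, dz, ax, ay, az
```

Run:
```python
from h import *
im,cam=shot("wrist","w3")
im2,_=shot("side","s3")
st=status.observe(); m=np.load("mag.npy")
print(st["position"],w2m(st["position"],m)*1000,st["grip_width"],st["ft_force"])
cv2.imwrite("pics/w3b.png",cv2.resize(im,None,fx=1.25,fy=1.25))
cv2.imwrite("pics/s3b.png",cv2.resize(im2[130:280,240:420],None,fx=4,fy=4,interpolation=cv2.INTER_CUBIC))
```

```text
[0.59782196 0.0145405  0.12127562] [  0.53505249 112.81935291] 0.012094672493641764 [0.22810309 0.78556449 0.21889208]
```

View pics/w3b.png

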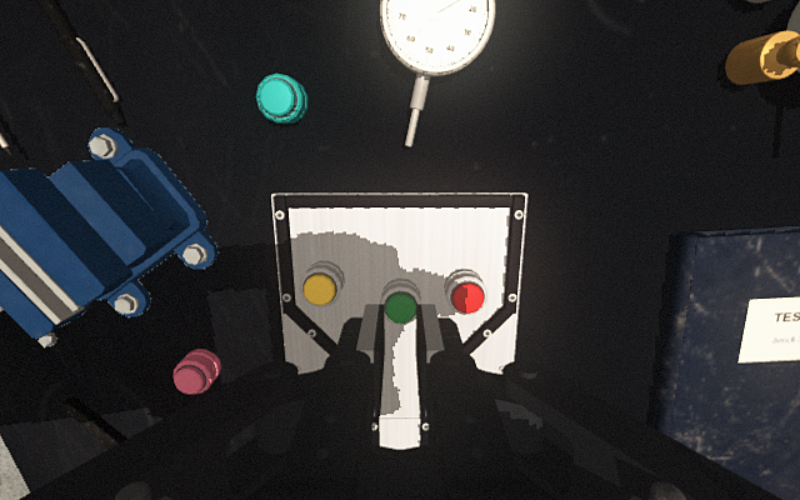

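View pics/s3b.png

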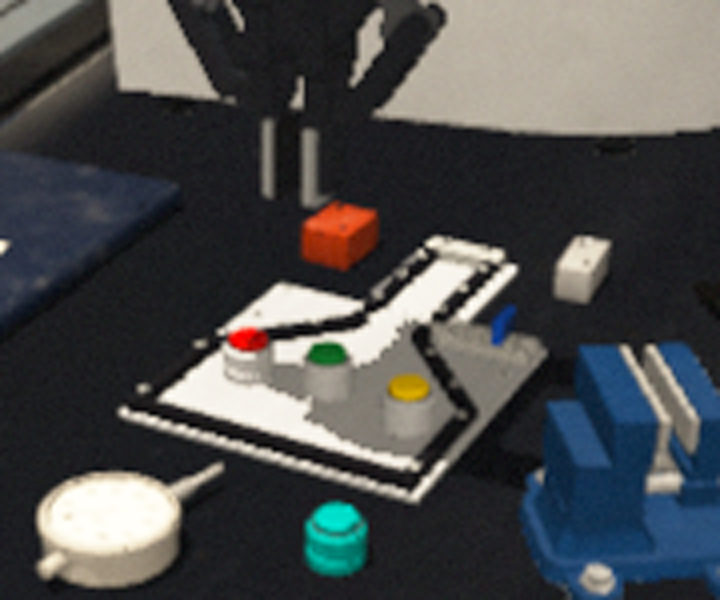

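Run:
```python
from h import *
th=np.radians(-10.27)
R=np.array([[np.sin(th),0,np.cos(th)],[-np.cos(th),0,np.sin(th)],[0,-1,0]])
d=dict(position=np.array([.598,.01469,.120]),tool_rot=R)
cam=campose("wrist",d); m=np.load("mag.npy")
b=lambda x,y:(x/2.7+205,y/2.7+145)
pts=[(-69,140,5),(69,140,5),(-69,74,12),(69,74,5),(-15,-30,12),(15,-30,12)]
px=[b(69,60),b(551,60),b(84,272),b(538,272)]
m2,r=fitmag(pts[:4],px,cam,m); print(m2*1000,np.degrees(m2[2])); print(np.round(r,1))
for n,p in dict(y=b(135,238),g=b(313,277),r=b(459,257)).items():
    w=ray(p,cam,.028); print(n,w,w2m(w,m)*1000,w2m(w,m2)*1000)
for q in [(256,537),(367,537),(266,530),(356,530)]: print(w2m(ray(b(*q),cam,.012),m)*1000)
print(w2m(d["position"],m)*1000)
```

```text
[ 577.97154809  -98.93205781 -184.73062789] -10.584285324855422
[[ 2.7 -0.8]
 [-0.4  0.1]
 [ 0.3  1.9]
 [-1.8 -0.7]]
y [0.54608421 0.00163586 0.028     ] [-48.07243815  90.89592626] [-49.81729457  92.99970957]
g [ 0.59318933 -0.01895664  0.028     ] [ 1.94969882 79.0329878 ] [ 0.26883413 81.40992065]
r [ 0.63488984 -0.02030208  0.028     ] [43.22181623 85.14493166] [41.50698388 87.74699719]
[-16.8904939  -21.60063841]
[ 20.05161332 -21.60335785]
[-13.52460378 -18.84835617]
[ 16.35221789 -18.85061425]
[  0.68358004 112.99820868]
```

>>> jog_arm(
  rows=[
    {"hand": 0.14, "dx": 0, "dy": 3.0, "dz": 0, "ax": 0, "ay": 0, "az": 0},
    {"hand": 0.14, "dx": 0, "dy": 3.0, "dz": 0, "ax": 0, "ay": 0, "az": 0},
    {"hand": 0.14, "dx": 0, "dy": 2.4, "dz": 0, "ax": 0, "ay": 0, "az": 0},
    {"hand": 0.14, "dx": 0, "dy": 1.4, "dz": 0, "ax": 0, "ay": 0, "az": 0},
    {"hand": 0.14, "dx": 0, "dy": 0.6, "dz": 0, "ax": 0, "ay": 0, "az": 0},
  ],
)

```text
time_s: 1.23
position: [0.5972, 0.0144, 0.0159]
tool_rot: [[-0.179, -0.001, 0.984], [-0.984, 0.0, -0.179], [0.0, -1.0, -0.001]]
ft_force: [-0.1, -0.1, -0.2]
grip_width: 0.0122
```

Run:
```python
from h import *
im,cam=shot("wrist","w4")
im2,_=shot("side","s4")
st=status.observe(); m=np.load("mag.npy")
print(st["position"],w2m(st["position"],m)*1000,st["grip_width"],st["ft_force"])
cv2.imwrite("pics/w4b.png",cv2.resize(im,None,fx=1.25,fy=1.25))
cv2.imwrite("pics/s4b.png",cv2.resize(im2[150:270,260:400],None,fx=5,fy=5,interpolation=cv2.INTER_CUBIC))
```

```text
[0.59792916 0.01442559 0.01707648] [  0.66102094 112.72540251] 0.011926679760587294 [-0.5328077   0.9261049  -0.28856417]
```

View pics/w4b.png

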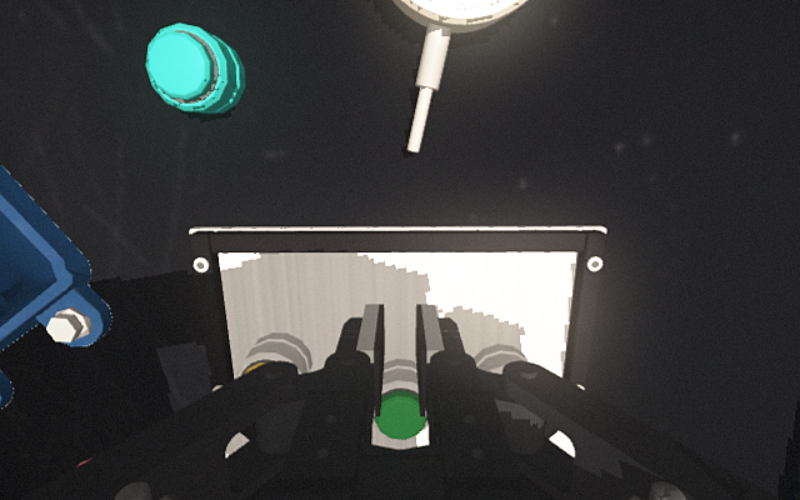

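View pics/s4b.png

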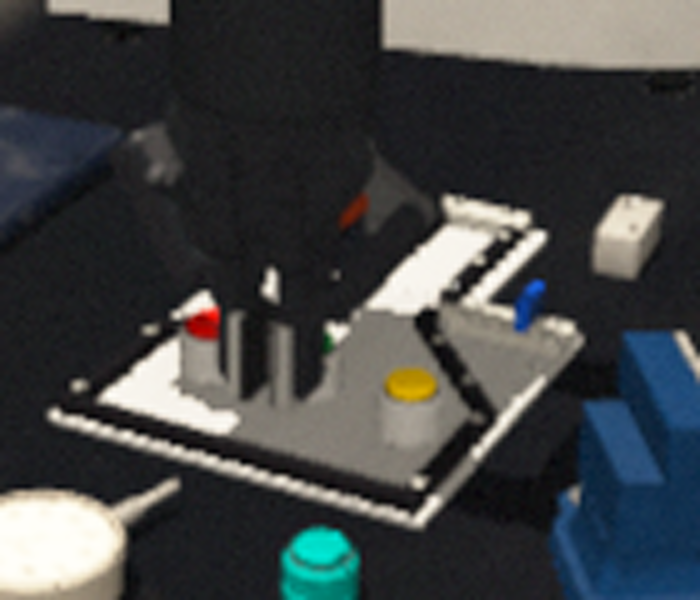

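>>> jog_arm(
  rows=[
    {"hand": 0.14, "dx": 0.6, "dy": 0, "dz": 0, "ax": 0, "ay": 0, "az": 0},
    {"hand": 0.14, "dx": 0.9, "dy": 0, "dz": 0, "ax": 0, "ay": 0, "az": 0},
    {"hand": 0.14, "dx": 1.3, "dy": 0, "dz": 0, "ax": 0, "ay": 0, "az": 0},
    {"hand": 0.14, "dx": 1.3, "dy": 0, "dz": 0, "ax": 0, "ay": 0, "az": 0},
    {"hand": 0.14, "dx": 0.8, "dy": 0, "dz": 0, "ax": 0, "ay": 0, "az": 0},
  ],
)

```text
time_s: 1.75
position: [0.5891, -0.0358, 0.0169]
tool_rot: [[-0.18, 0.001, 0.984], [-0.984, -0.001, -0.18], [0.0, -1.0, 0.001]]
ft_force: [1.0, 0.5, 0.5]
grip_width: 0.0119
```

Run:
```python
from h import *
im,cam=shot("wrist","w5")
im2,_=shot("scene","s5")
st=status.observe(); m=np.load("mag.npy")
print(st["position"],w2m(st["position"],m)*1000,st["grip_width"],st["ft_force"])
cv2.imwrite("pics/w5b.png",cv2.resize(im,None,fx=1.25,fy=1.25))
cv2.imwrite("pics/s5b.png",cv2.resize(im2[180:280,270:420],None,fx=5,fy=5,interpolation=cv2.INTER_CUBIC))
```

```text
[ 0.58909827 -0.03554945  0.01659208] [ 0.8829556  61.97661505] 0.01183926491813156 [-0.49903705  0.57247666  0.45950112]
```

View pics/w5b.png

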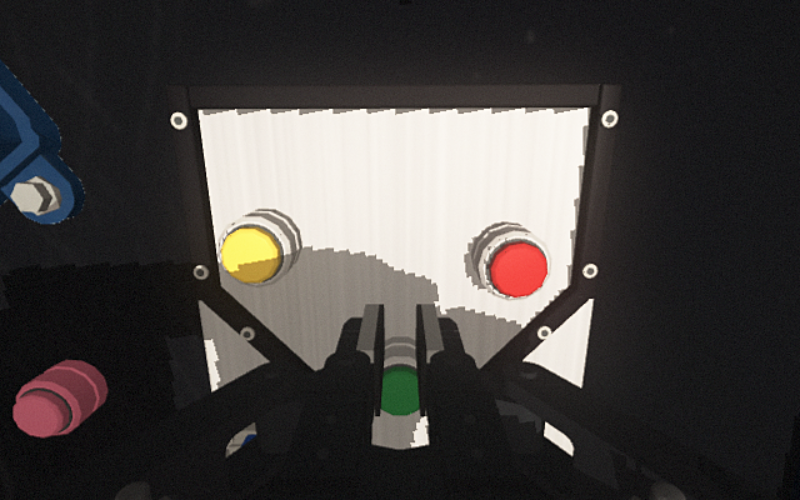

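View pics/s5b.png

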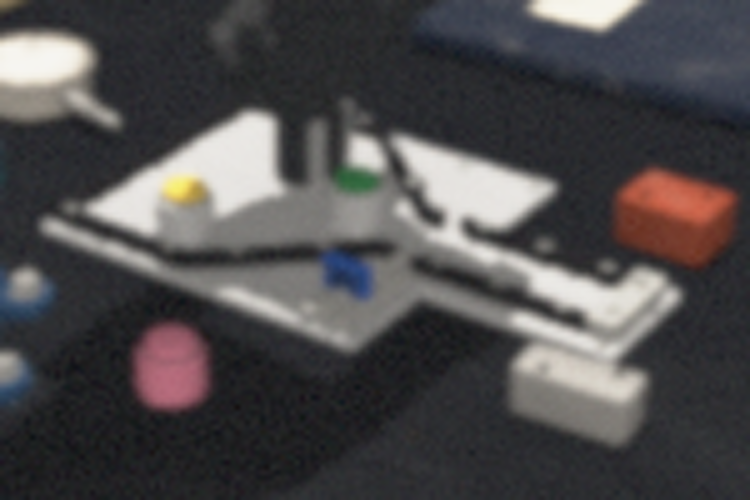

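>>> jog_arm(
  rows=[
    {"hand": 0.14, "dx": 0.9, "dy": 0, "dz": -0.07, "ax": 0, "ay": 0, "az": 0},
    {"hand": 0.14, "dx": 1.2, "dy": 0, "dz": -0.05, "ax": 0, "ay": 0, "az": 0},
    {"hand": 0.14, "dx": 1.2, "dy": 0, "dz": -0.04, "ax": 0, "ay": 0, "az": 0},
    {"hand": 0.14, "dx": 1.0, "dy": 0, "dz": -0.02, "ax": 0, "ay": 0, "az": 0},
    {"hand": 0.14, "dx": 0.6, "dy": 0, "dz": 0, "ax": 0, "ay": 0, "az": 0},
  ],
)

```text
time_s: 2.27
position: [0.5784, -0.0831, 0.0163]
tool_rot: [[-0.179, -0.0, 0.984], [-0.984, -0.0, -0.179], [0.0, -1.0, -0.0]]
ft_force: [-0.0, 0.9, -0.3]
grip_width: 0.0118
```

Run:
```python
from h import *
im,cam=shot("wrist","w6")
im2,_=shot("scene","s6")
st=status.observe(); m=np.load("mag.npy")
print(st["position"],w2m(st["position"],m)*1000,st["grip_width"],st["ft_force"])
cv2.imwrite("pics/w6b.png",cv2.resize(im,None,fx=1.25,fy=1.25))
cv2.imwrite("pics/s6b.png",cv2.resize(im2[180:280,270:420],None,fx=5,fy=5,interpolation=cv2.INTER_CUBIC))
```

```text
[ 0.5785642  -0.08268899  0.01626717] [-1.07661321 13.71417195] 0.01194197860211682 [-0.15152231  0.12927677  0.12429114]
```

View pics/w6b.png

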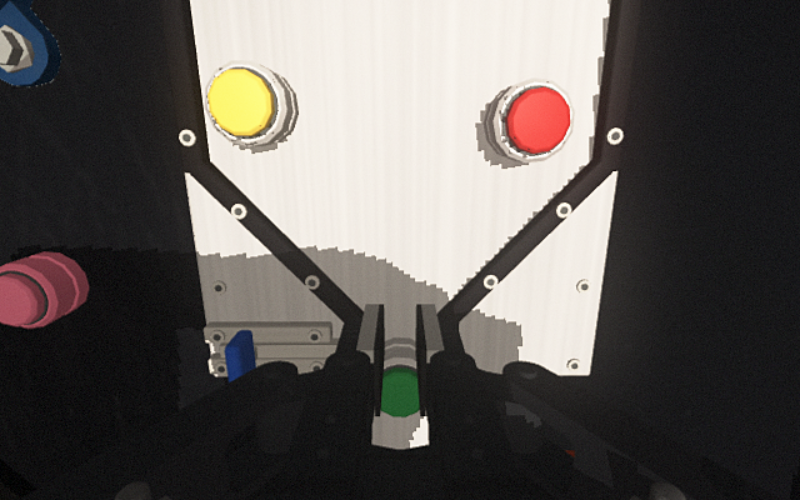

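View pics/s6b.png

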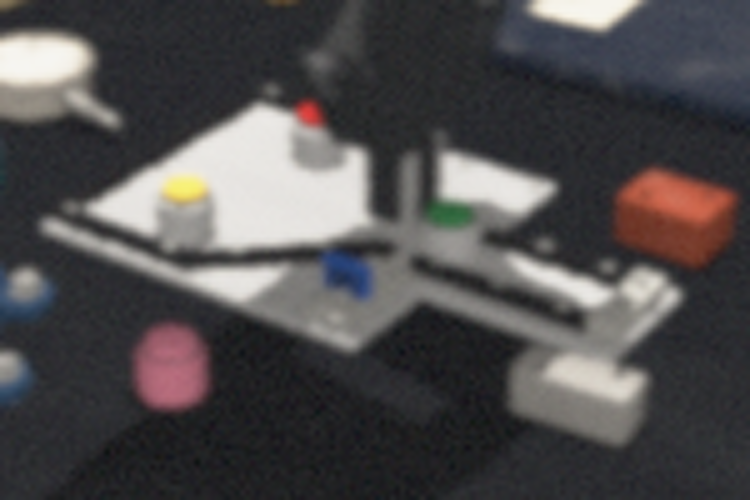

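>>> jog_arm(
  rows=[
    {"hand": 0.14, "dx": 0.9, "dy": 0, "dz": 0.04, "ax": 0, "ay": 0, "az": 0},
    {"hand": 0.14, "dx": 0.8, "dy": 0, "dz": 0, "ax": 0, "ay": 0, "az": 0},
    {"hand": 0.14, "dx": 0, "dy": 0, "dz": 0, "ax": 0, "ay": 0, "az": 0},
    {"hand": 0.14, "dx": -1.2, "dy": 0, "dz": 0, "ax": 0, "ay": 0, "az": 0},
    {"hand": 0.14, "dx": -1.2, "dy": -1.5, "dz": 0, "ax": 0, "ay": 0, "az": 0},
  ],
)

```text
time_s: 2.78
position: [0.5791, -0.0737, 0.0292]
tool_rot: [[-0.18, -0.005, 0.984], [-0.984, 0.002, -0.18], [-0.001, -1.0, -0.005]]
ft_force: [-0.8, 0.1, 0.7]
grip_width: 0.0121
```

Run:
```python
from h import *
d=np.load("pics/w6.npz"); cam=campose("wrist",d); m=np.load("mag.npy")
for n,p in dict(y=(240,101),r=(539,120)).items():
    w=ray(np.array(p)/1.25,cam,.028); print(n,w2m(w,m)*1000)
for p in [(187,137),(615,136),(239,211),(564,210),(312,282),(491,282)]: print(w2m(ray(np.array(p)/1.25,cam,.012),m)*1000)
```

```text
y [-48.35892419  92.22911641]
r [41.40137019 86.71302394]
[-73.58918369  81.85279419]
[73.03104648 81.99663445]
[-58.53696607  56.20930817]
[58.33305568 56.42937419]
[-33.88798105  29.07895016]
[33.7281906  28.99917444]
```

>>> jog_arm(
  rows=[
    {"hand": 0.14, "dx": -2.0, "dy": -2.5, "dz": 0, "ax": 0, "ay": 0, "az": 0},
    {"hand": 0.14, "dx": -2.3, "dy": 0, "dz": 2.0, "ax": 0, "ay": 0, "az": 0},
    {"hand": 0.14, "dx": -2.3, "dy": 0, "dz": 2.0, "ax": 0, "ay": 0, "az": 0},
    {"hand": 0.14, "dx": -2.36, "dy": 0, "dz": 2.1, "ax": 0, "ay": 0, "az": 0},
    {"hand": 0.14, "dx": 0, "dy": 0, "dz": 0, "ax": 0, "ay": 6.5, "az": 0},
  ],
)

```text
time_s: 3.2
position: [0.6593, 0.0074, 0.0564]
tool_rot: [[-0.284, 0.003, 0.959], [-0.959, 0.001, -0.284], [-0.002, -1.0, 0.003]]
ft_force: [0.2, 0.5, 0.4]
grip_width: 0.0118
```

>>> jog_arm(
  rows=[
    {"hand": 0.14, "dx": 0, "dy": 0, "dz": 0, "ax": 0, "ay": 6.4, "az": 0},
    {"hand": 0.14, "dx": 0, "dy": 0, "dz": 0, "ax": 0, "ay": 6.4, "az": 0},
    {"hand": 0.14, "dx": 0, "dy": 0, "dz": 0, "ax": 0, "ay": 6.4, "az": 0},
    {"hand": 0.14, "dx": 0, "dy": 0, "dz": 0, "ax": 0, "ay": 6.4, "az": 0},
    {"hand": 0.14, "dx": 0, "dy": 0, "dz": 0, "ax": 0, "ay": 6.4, "az": 0},
  ],
)

```text
time_s: 3.62
position: [0.6562, 0.0042, 0.0562]
tool_rot: [[-0.755, -0.0, 0.656], [-0.656, 0.0, -0.755], [0.0, -1.0, -0.0]]
ft_force: [-0.0, 0.2, 0.3]
grip_width: 0.0119
```

Run:
```python
from h import *
im,cam=shot("wrist","w7")
im2,_=shot("scene","s7")
st=status.observe(); m=np.load("mag.npy")
print(st["position"],w2m(st["position"],m)*1000,st["grip_width"],st["ft_force"],w2m(m[:2]+st["tool_rot"][:2,0],m))
cv2.imwrite("pics/w7b.png",cv2.resize(im,None,fx=1.25,fy=1.25))
cv2.imwrite("pics/s7b.png",cv2.resize(im2[180:280,270:420],None,fx=5,fy=5,interpolation=cv2.INTER_CUBIC))
```

```text
[0.65622597 0.00399336 0.056229  ] [ 59.88375808 112.85554979] 0.012011651831437401 [ 0.06117772  0.39832939 -0.59404378] [-0.6227069  -0.78245518]
```

View pics/w7b.png

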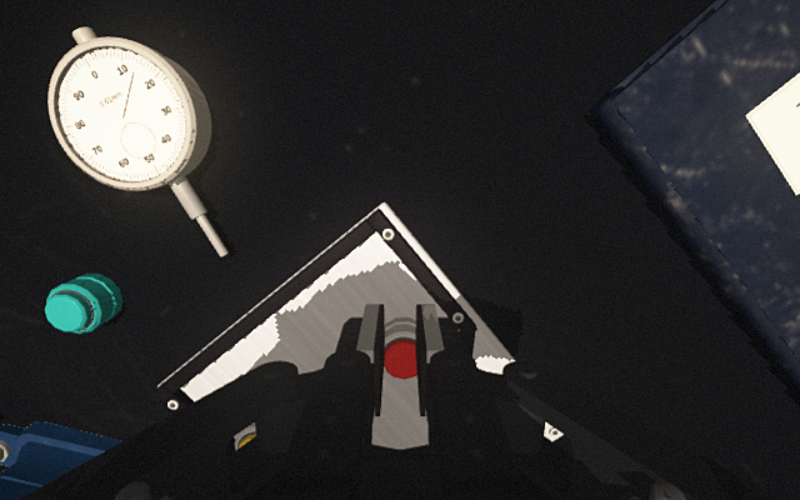

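View pics/s7b.png

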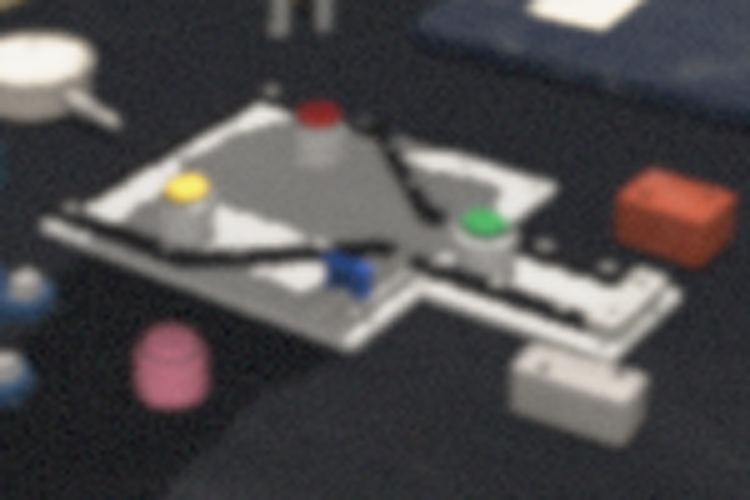

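>>> jog_arm(
  rows=[
    {"hand": 0.14, "dx": 0, "dy": 2.0, "dz": 0.08, "ax": 0, "ay": 0, "az": 0},
    {"hand": 0.14, "dx": 0, "dy": 1.4, "dz": 0, "ax": 0, "ay": 0, "az": 0},
    {"hand": 0.14, "dx": 0, "dy": 0.6, "dz": 0, "ax": 0, "ay": 0, "az": 0},
    {"hand": 0.14, "dx": 0.4, "dy": 0, "dz": 0, "ax": 0, "ay": 0, "az": 0},
    {"hand": 0.14, "dx": 0.7, "dy": 0, "dz": 0, "ax": 0, "ay": 0, "az": 0},
  ],
)

```text
time_s: 4.13
position: [0.6487, -0.0047, 0.0166]
tool_rot: [[-0.75, 0.0, 0.661], [-0.661, 0.0, -0.75], [-0.0, -1.0, 0.0]]
ft_force: [0.1, 0.8, 0.5]
grip_width: 0.0124
```

>>> jog_arm(
  rows=[
    {"hand": 0.14, "dx": 1.1, "dy": 0, "dz": 0, "ax": 0, "ay": 0, "az": 0},
    {"hand": 0.14, "dx": 1.3, "dy": 0, "dz": 0, "ax": 0, "ay": 0, "az": 0},
    {"hand": 0.14, "dx": 1.3, "dy": 0, "dz": 0, "ax": 0, "ay": 0, "az": 0},
    {"hand": 0.14, "dx": 1.2, "dy": 0, "dz": 0, "ax": 0, "ay": 0, "az": 0},
    {"hand": 0.14, "dx": 0.7, "dy": 0, "dz": 0, "ax": 0, "ay": 0, "az": 0},
  ],
)

```text
time_s: 4.55
position: [0.6059, -0.0431, 0.0175]
tool_rot: [[-0.752, 0.001, 0.659], [-0.659, -0.0, -0.752], [-0.001, -1.0, 0.001]]
ft_force: [0.9, -0.3, -0.3]
grip_width: 0.0118
```

Run:
```python
from h import *
im,cam=shot("wrist","w8")
im2,_=shot("scene","s8")
st=status.observe(); m=np.load("mag.npy")
print(st["position"],w2m(st["position"],m)*1000,st["grip_width"],st["ft_force"],w2m(m[:2]+st["tool_rot"][:2,0],m))
cv2.imwrite("pics/w8b.png",cv2.resize(im,None,fx=1.25,fy=1.25))
cv2.imwrite("pics/s8b.png",cv2.resize(im2[180:280,270:420],None,fx=5,fy=5,interpolation=cv2.INTER_CUBIC))
```

```text
[ 0.60614201 -0.04289751  0.01726384] [18.96381187 57.785467  ] 0.011892077954030049 [-0.04880504  0.66264849  0.02431354] [-0.62296299 -0.7822512 ]
```

View pics/w8b.png

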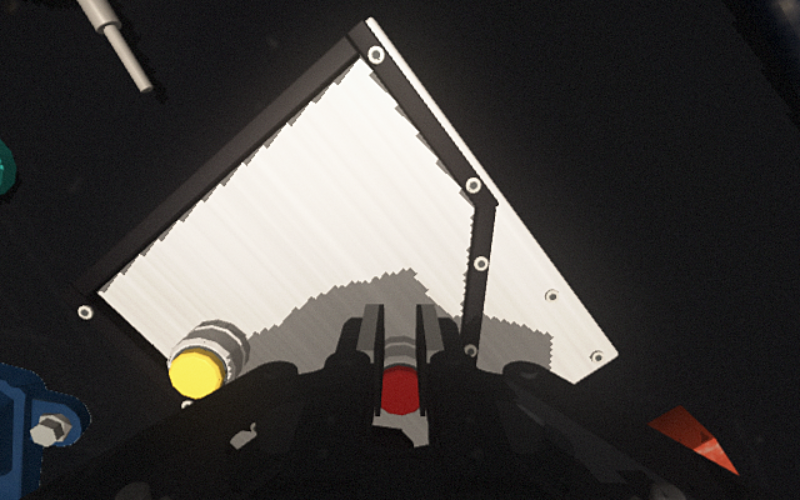

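View pics/s8b.png

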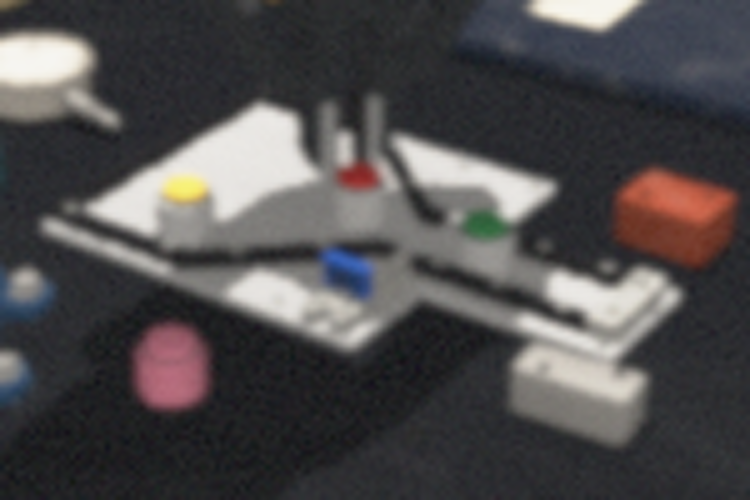

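>>> jog_arm(
  rows=[
    {"hand": 0.14, "dx": 0.6, "dy": 0, "dz": 0, "ax": 0, "ay": 0, "az": 0},
    {"hand": 0.14, "dx": 0, "dy": 0, "dz": 0, "ax": 0, "ay": 0, "az": 0},
    {"hand": 0.14, "dx": -1.0, "dy": 0, "dz": 0, "ax": 0, "ay": 0, "az": 0},
    {"hand": 0.14, "dx": 0, "dy": 0, "dz": -0.36, "ax": 0, "ay": -6.4, "az": 0},
    {"hand": 0.14, "dx": 0, "dy": 0, "dz": -0.36, "ax": 0, "ay": -6.4, "az": 0},
  ],
)

```text
time_s: 5.07
position: [0.6055, -0.0334, 0.0163]
tool_rot: [[-0.583, 0.001, 0.813], [-0.813, -0.0, -0.583], [-0.0, -1.0, 0.001]]
ft_force: [0.8, -0.3, -0.2]
grip_width: 0.0121
```

>>> jog_arm(
  rows=[
    {"hand": 0.14, "dx": 0, "dy": 0, "dz": -0.36, "ax": 0, "ay": -6.4, "az": 0},
    {"hand": 0.14, "dx": 0, "dy": 0, "dz": -0.36, "ax": 0, "ay": -6.4, "az": 0},
    {"hand": 0.14, "dx": 0, "dy": 0, "dz": -0.36, "ax": 0, "ay": -6.4, "az": 0},
    {"hand": 0.14, "dx": 0, "dy": 0, "dz": -0.36, "ax": 0, "ay": -6.5, "az": 0},
    {"hand": 0.14, "dx": 0, "dy": 0, "dz": 0, "ax": 0, "ay": 0, "az": 0},
  ],
)

```text
time_s: 5.48
position: [0.5919, -0.027, 0.0162]
tool_rot: [[-0.173, -0.0, 0.985], [-0.985, 0.0, -0.173], [-0.0, -1.0, -0.0]]
ft_force: [1.0, -0.2, 0.2]
grip_width: 0.0121
```

Run:
```python
from h import *
im,cam=shot("wrist","w9")
im2,_=shot("scene","s9")
st=status.observe(); m=np.load("mag.npy")
print(st["position"],w2m(st["position"],m)*1000,st["grip_width"],st["ft_force"],w2m(m[:2]+st["tool_rot"][:2,0],m))
cv2.imwrite("pics/w9b.png",cv2.resize(im,None,fx=1.25,fy=1.25))
cv2.imwrite("pics/s9b.png",cv2.resize(im2[180:280,270:420],None,fx=5,fy=5,interpolation=cv2.INTER_CUBIC))
```

```text
[ 0.59225522 -0.02744202  0.01629152] [ 2.54362816 70.51703462] 0.012225286785329588 [-0.4470013   0.25955512  0.59579723] [-0.0029072  -0.99999577]
```

View pics/w9b.png

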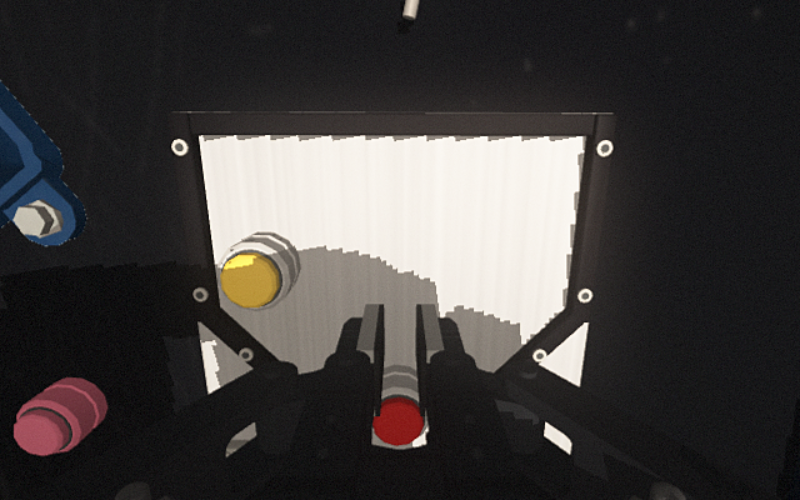

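View pics/s9b.png

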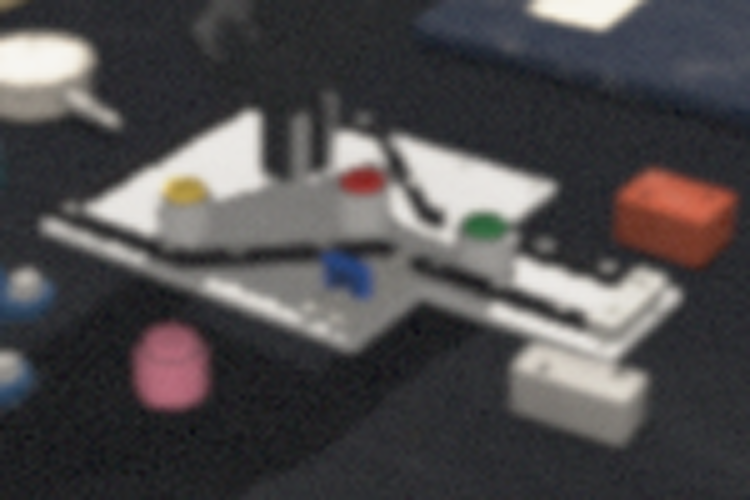

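>>> jog_arm(
  rows=[
    {"hand": 0.14, "dx": 0.9, "dy": 0, "dz": -0.1, "ax": 0, "ay": 0, "az": 0},
    {"hand": 0.14, "dx": 0.5, "dy": 0, "dz": -0.05, "ax": 0, "ay": 0, "az": 0},
    {"hand": 0.14, "dx": 0.5, "dy": 0, "dz": -0.05, "ax": 0, "ay": 0, "az": 0},
    {"hand": 0.14, "dx": 0.5, "dy": 0, "dz": -0.05, "ax": 0, "ay": 0, "az": 0},
    {"hand": 0.14, "dx": 0.6, "dy": 0, "dz": 0, "ax": 0, "ay": 0, "az": 0},
  ],
)

```text
time_s: 6.0
position: [0.5837, -0.0577, 0.0163]
tool_rot: [[-0.179, -0.0, 0.984], [-0.984, 0.0, -0.179], [-0.0, -1.0, -0.0]]
ft_force: [-0.1, -0.2, 0.3]
grip_width: 0.0117
```

Run:
```python
from h import *
im,cam=shot("wrist","w10")
st=status.observe(); m=np.load("mag.npy")
print(st["position"],w2m(st["position"],m)*1000,st["grip_width"],st["ft_force"],w2m(m[:2]+st["tool_rot"][:2,0],m))
cv2.imwrite("pics/w10b.png",cv2.resize(im,None,fx=1.25,fy=1.25))
```

```text
[ 0.58368101 -0.05869506  0.01634179] [-0.32028562 38.23596716] 0.011754130997927928 [ 0.40631186 -0.26992394  0.18745908] [-0.00131518 -0.99999908]
```

View pics/w10b.png

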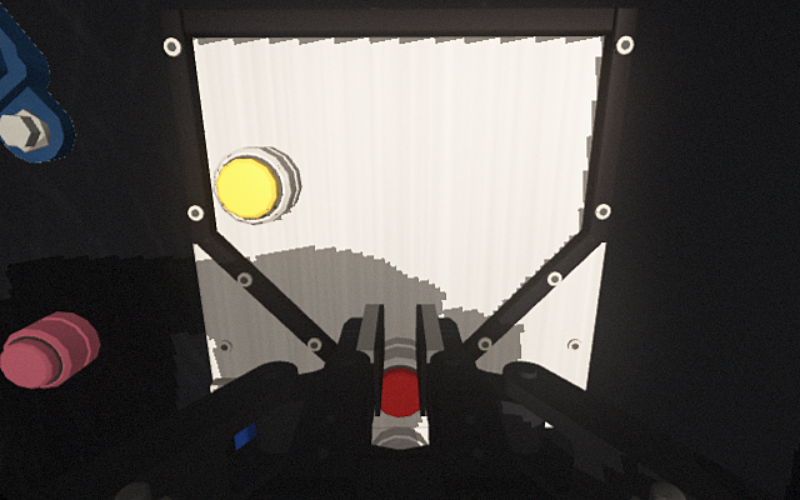

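>>> jog_arm(
  rows=[
    {"hand": 0.14, "dx": 0.7, "dy": 0, "dz": 0, "ax": 0, "ay": 0, "az": 0},
    {"hand": 0.14, "dx": 0.9, "dy": 0, "dz": 0, "ax": 0, "ay": 0, "az": 0},
    {"hand": 0.14, "dx": 0.9, "dy": 0, "dz": 0, "ax": 0, "ay": 0, "az": 0},
    {"hand": 0.14, "dx": 0.9, "dy": 0, "dz": 0, "ax": 0, "ay": 0, "az": 0},
    {"hand": 0.14, "dx": 0.6, "dy": 0, "dz": 0, "ax": 0, "ay": 0, "az": 0},
  ],
)

```text
time_s: 6.47
position: [0.5765, -0.0977, 0.0163]
tool_rot: [[-0.179, -0.0, 0.984], [-0.984, -0.0, -0.179], [0.0, -1.0, 0.0]]
ft_force: [-0.4, -0.1, 0.5]
grip_width: 0.012
```

Run:
```python
from h import *
im,cam=shot("wrist","w11")
im2,_=shot("scene","s11")
st=status.observe(); m=np.load("mag.npy")
print(st["position"],w2m(st["position"],m)*1000,st["grip_width"],st["ft_force"],w2m(m[:2]+st["tool_rot"][:2,0],m))
cv2.imwrite("pics/w11b.png",cv2.resize(im,None,fx=1.25,fy=1.25))
cv2.imwrite("pics/s11b.png",cv2.resize(im2[180:280,270:420],None,fx=5,fy=5,interpolation=cv2.INTER_CUBIC))
```

```text
[ 0.57660602 -0.09768343  0.01632672] [-0.32968374 -1.38913461] 0.012094018776368468 [0.11735956 0.59787142 0.19797554] [-0.00142566 -0.99999896]
```

View pics/w11b.png

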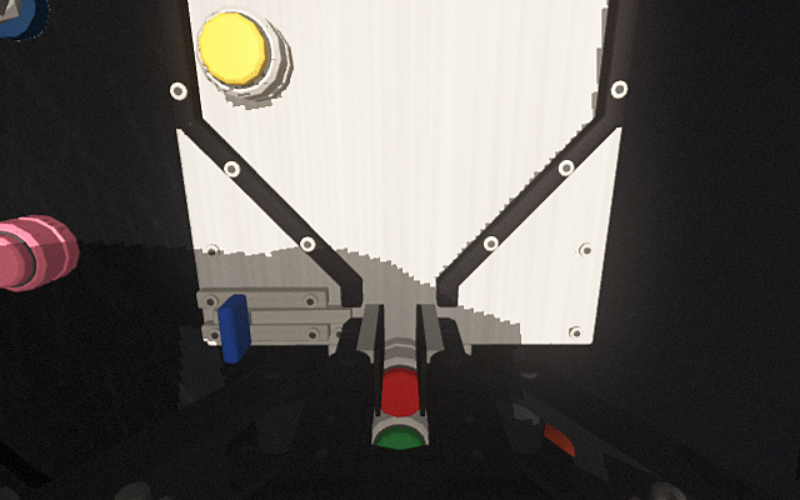

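View pics/s11b.png

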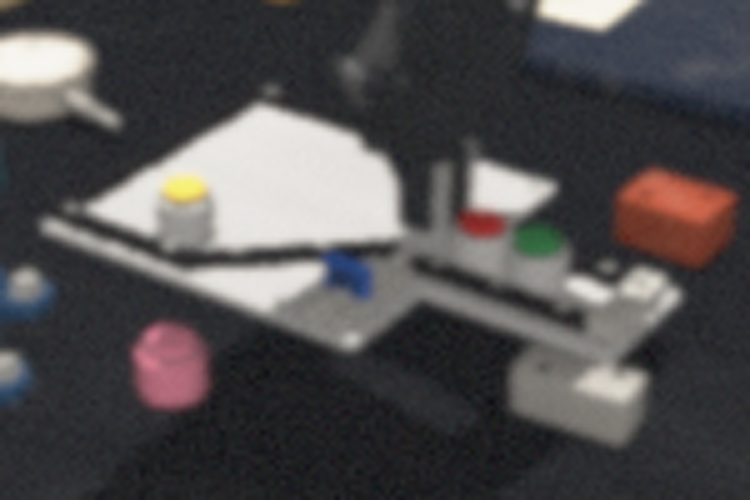

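Run:
```python
from h import *
cam=campose("side"); d=np.load("pics/w1.npz"); w=campose("wrist",d)
for z in (.04,.05,.06,.07,.08,.09,.1):
    P=ray((390,216),cam,z);Q=ray((378,232),cam,z); print(z,P[:2],proj(P,w)*1.25,Q[:2],proj(Q,w)*1.25)
```

```text
0.04 [ 0.4609499  -0.04367474] [196.90097641 390.31300982] [0.47169618 0.02566229] [177.13288502 283.22909472]
0.05 [ 0.45880152 -0.02435469] [174.88427238 372.61701415] [0.46926942 0.04318618] [152.52494643 260.10535545]
0.06 [ 0.45665314 -0.00503463] [149.99171585 352.60954291] [0.46684266 0.06071008] [124.53782798 233.80624764]
0.07 [0.45450476 0.01428543] [121.62046286 329.80605837] [0.46441591 0.07823398] [ 92.42416845 203.6294863 ]
0.08 [0.45235639 0.03360548] [ 88.98651869 303.57642227] [0.46198915 0.09575787] [ 55.19867769 168.64920791]
0.09 [0.45020801 0.05292554] [ 51.05116761 273.08576356] [0.45956239 0.11328177] [ 11.53526575 127.6193041 ]
0.1 [0.44805963 0.07224559] [  6.40837841 237.20398019] [0.45713563 0.13080567] [-40.39425285  78.82185428]
```

>>> jog_arm(
  rows=[
    {"hand": 0.14, "dx": -1.2, "dy": 0, "dz": 0, "ax": 0, "ay": 0, "az": 0},
    {"hand": 0.14, "dx": -1.2, "dy": -2.0, "dz": 0, "ax": 0, "ay": 0, "az": 0},
    {"hand": 0.14, "dx": -1.2, "dy": -2.0, "dz": 0, "ax": 0, "ay": -6.7, "az": 0},
    {"hand": 0.14, "dx": 0, "dy": 0, "dz": 0, "ax": 0, "ay": -6.7, "az": 0},
    {"hand": 0.14, "dx": 0, "dy": 0, "dz": 0, "ax": 0, "ay": -6.7, "az": 0},
  ],
)

```text
time_s: 6.98
position: [0.5839, -0.0591, 0.0576]
tool_rot: [[0.178, 0.002, 0.984], [-0.984, -0.0, 0.178], [0.001, -1.0, 0.002]]
ft_force: [-0.7, 0.2, -0.2]
grip_width: 0.0116
```

Run:
```python
from h import *
im,cam=shot("side","s12")
cv2.imwrite("pics/s12b.png",cv2.resize(im[130:290,300:460],None,fx=3.7,fy=3.7,interpolation=cv2.INTER_CUBIC))
im,cam=shot("scene","s13")
cv2.imwrite("pics/s13b.png",cv2.resize(im[170:290,210:430],None,fx=3.6,fy=3.6,interpolation=cv2.INTER_CUBIC))
st=status.observe(); m=np.load("mag.npy")
print(w2m(st["position"],m)*1000,st["position"][2])
```

```text
[-0.59703788 37.29985878] 0.056531326435504604
```

View pics/s12b.png

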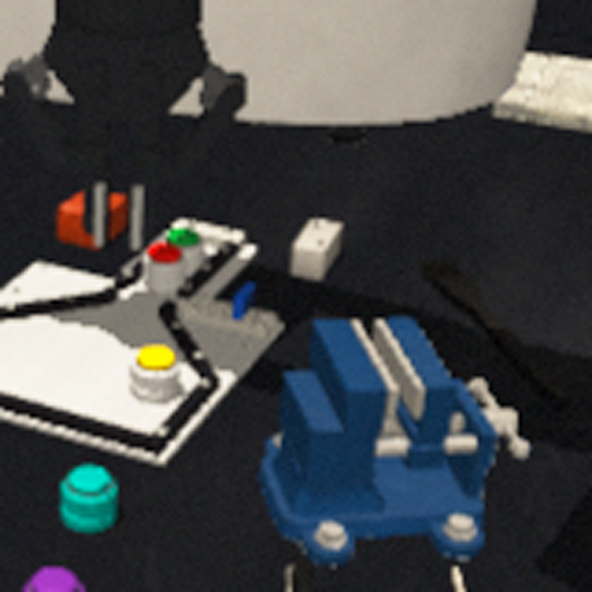

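View pics/s13b.png

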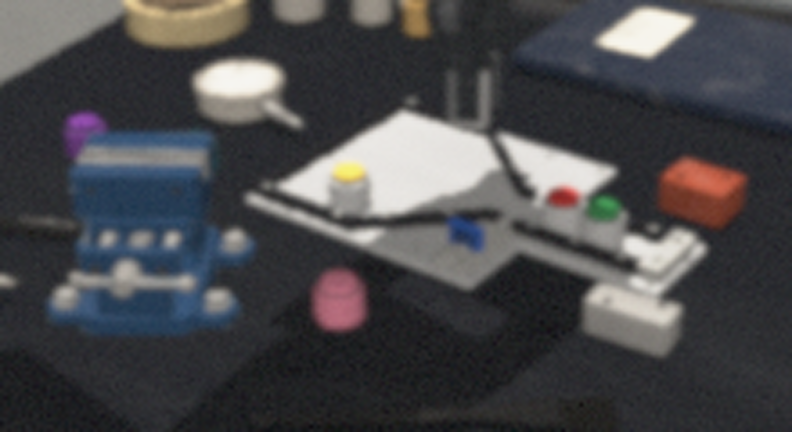

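>>> jog_arm(
  rows=[
    {"hand": 0.14, "dx": -3.3, "dy": 0, "dz": -1.2, "ax": 0, "ay": 0, "az": 0},
    {"hand": 0.14, "dx": -3.3, "dy": 0, "dz": -1.2, "ax": 0, "ay": 0, "az": 0},
    {"hand": 0.14, "dx": -3.25, "dy": 0, "dz": -1.3, "ax": 0, "ay": 0, "az": 0},
    {"hand": 0.14, "dx": 0, "dy": 0, "dz": 0, "ax": 0, "ay": -6.7, "az": 0},
    {"hand": 0.14, "dx": 0, "dy": 0, "dz": 0, "ax": 0, "ay": -6.7, "az": 0},
  ],
)

```text
time_s: 7.5
position: [0.5287, 0.032, 0.0563]
tool_rot: [[0.398, -0.001, 0.918], [-0.918, 0.0, 0.398], [-0.001, -1.0, -0.001]]
ft_force: [1.0, 0.0, -0.1]
grip_width: 0.0118
```

>>> jog_arm(
  rows=[
    {"hand": 0.14, "dx": 0, "dy": 0, "dz": 0, "ax": 0, "ay": -6.7, "az": 0},
    {"hand": 0.14, "dx": 0, "dy": 0, "dz": 0, "ax": 0, "ay": 0, "az": 0},
    {"hand": 0.14, "dx": 0, "dy": 0, "dz": 0, "ax": 0, "ay": 0, "az": 0},
    {"hand": 0.14, "dx": 0, "dy": 0, "dz": 0, "ax": 0, "ay": 0, "az": 0},
    {"hand": 0.14, "dx": 0, "dy": 0, "dz": 0, "ax": 0, "ay": 0, "az": 0},
  ],
)

```text
time_s: 7.92
position: [0.5299, 0.0298, 0.0562]
tool_rot: [[0.496, -0.0, 0.868], [-0.868, 0.0, 0.496], [-0.0, -1.0, -0.0]]
ft_force: [0.5, 0.7, 0.8]
grip_width: 0.0123
```

Run:
```python
from h import *
im,cam=shot("wrist","w14")
st=status.observe(); m=np.load("mag.npy")
print(st["position"],w2m(st["position"],m)*1000,st["grip_width"],st["ft_force"],w2m(m[:2]+st["tool_rot"][:2,0],m))
cv2.imwrite("pics/w14b.png",cv2.resize(im,None,fx=1.25,fy=1.25))
```

```text
[0.52984538 0.02979024 0.0562301 ] [-69.07135212 115.7034621 ] 0.011828004544317584 [ 0.69183598  0.28174191 -0.76673198] [ 0.64338524 -0.76554255]
```

View pics/w14b.png

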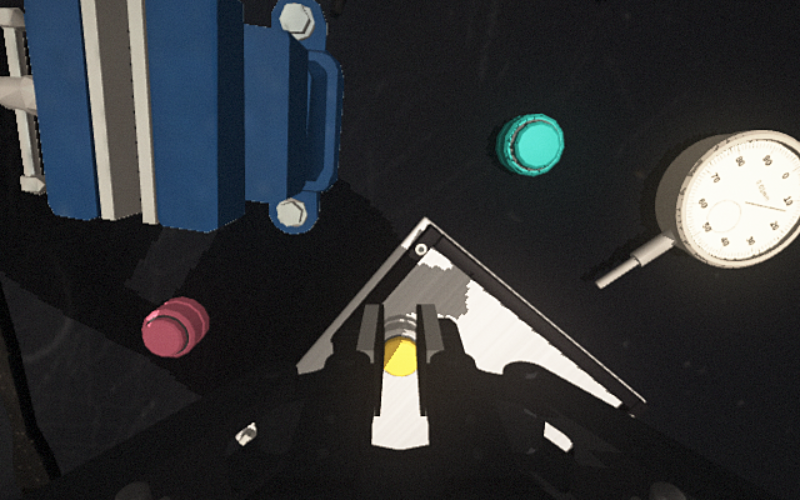

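>>> jog_arm(
  rows=[
    {"hand": 0.14, "dx": 0, "dy": 2.0, "dz": 0.05, "ax": 0, "ay": 0, "az": 0},
    {"hand": 0.14, "dx": 0, "dy": 1.4, "dz": 0, "ax": 0, "ay": 0, "az": 0},
    {"hand": 0.14, "dx": 0, "dy": 0.6, "dz": 0, "ax": 0, "ay": 0, "az": 0},
    {"hand": 0.14, "dx": 0.4, "dy": 0, "dz": 0, "ax": 0, "ay": 0, "az": 0},
    {"hand": 0.14, "dx": 0.7, "dy": 0, "dz": 0, "ax": 0, "ay": 0, "az": 0},
  ],
)

```text
time_s: 8.38
position: [0.5359, 0.0205, 0.0165]
tool_rot: [[0.499, -0.0, 0.867], [-0.867, 0.0, 0.499], [-0.0, -1.0, -0.0]]
ft_force: [0.1, 0.5, -0.2]
grip_width: 0.0117
```

>>> jog_arm(
  rows=[
    {"hand": 0.14, "dx": 1.1, "dy": 0, "dz": 0, "ax": 0, "ay": 0, "az": 0},
    {"hand": 0.14, "dx": 1.3, "dy": 0, "dz": 0, "ax": 0, "ay": 0, "az": 0},
    {"hand": 0.14, "dx": 1.4, "dy": 0, "dz": 0, "ax": 0, "ay": 0, "az": 0},
    {"hand": 0.14, "dx": 1.4, "dy": 0, "dz": 0, "ax": 0, "ay": 0, "az": 0},
    {"hand": 0.14, "dx": 1.2, "dy": 0, "dz": 0, "ax": 0, "ay": 0, "az": 0},
  ],
)

```text
time_s: 8.8
position: [0.5688, -0.0369, 0.0166]
tool_rot: [[0.498, 0.001, 0.867], [-0.867, -0.0, 0.498], [0.001, -1.0, 0.001]]
ft_force: [-0.9, 0.3, -0.4]
grip_width: 0.0123
```

Run:
```python
from h import *
im,cam=shot("wrist","w15")
st=status.observe(); m=np.load("mag.npy")
print(st["position"],w2m(st["position"],m)*1000,st["grip_width"],st["ft_force"],w2m(m[:2]+st["tool_rot"][:2,0],m))
cv2.imwrite("pics/w15b.png",cv2.resize(im,None,fx=1.25,fy=1.25))
```

```text
[ 0.56989762 -0.03855946  0.01660645] [-17.4732447   55.59107987] 0.012042251260510966 [ 1.26192643 -2.77544955  0.41291961] [ 0.64385645 -0.76514328]
```

View pics/w15b.png

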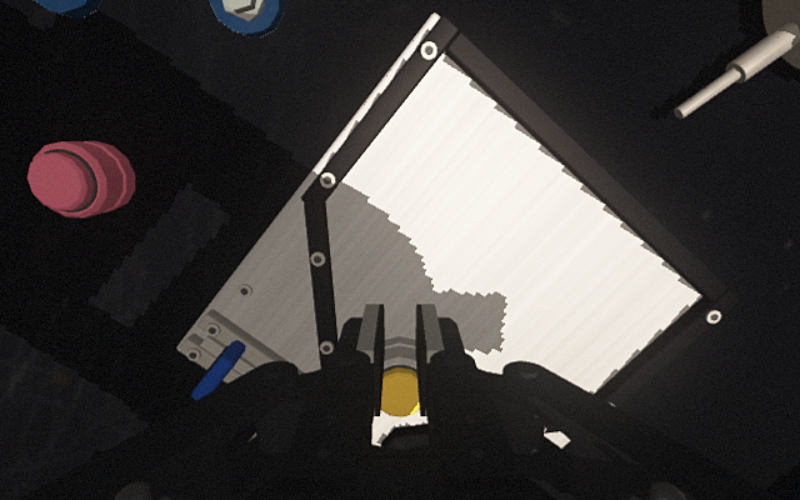

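>>> jog_arm(
  rows=[
    {"hand": 0.14, "dx": 0.4, "dy": 0, "dz": 0, "ax": 0, "ay": 0, "az": 0},
    {"hand": 0.14, "dx": 0, "dy": 0, "dz": 0, "ax": 0, "ay": 0, "az": 0},
    {"hand": 0.14, "dx": -1.0, "dy": 0, "dz": 0, "ax": 0, "ay": 0, "az": 0},
    {"hand": 0.14, "dx": 0, "dy": 0, "dz": 0.37, "ax": 0, "ay": 6.7, "az": 0},
    {"hand": 0.14, "dx": 0, "dy": 0, "dz": 0.37, "ax": 0, "ay": 6.7, "az": 0},
  ],
)

```text
time_s: 9.27
position: [0.5703, -0.0249, 0.0163]
tool_rot: [[0.281, -0.001, 0.96], [-0.96, 0.0, 0.281], [-0.001, -1.0, -0.001]]
ft_force: [0.4, -1.3, 0.0]
grip_width: 0.0118
```

>>> jog_arm(
  rows=[
    {"hand": 0.14, "dx": 0, "dy": 0, "dz": 0.37, "ax": 0, "ay": 6.7, "az": 0},
    {"hand": 0.14, "dx": 0, "dy": 0, "dz": 0.37, "ax": 0, "ay": 6.7, "az": 0},
    {"hand": 0.14, "dx": 0, "dy": 0, "dz": 0.37, "ax": 0, "ay": 6.7, "az": 0},
    {"hand": 0.14, "dx": 0, "dy": 0, "dz": 0.37, "ax": 0, "ay": 6.7, "az": 0},
    {"hand": 0.14, "dx": 0, "dy": 0, "dz": 0, "ax": 0, "ay": 0, "az": 0},
  ],
)

```text
time_s: 9.68
position: [0.5857, -0.0236, 0.0164]
tool_rot: [[-0.181, -0.0, 0.983], [-0.983, 0.0, -0.181], [-0.0, -1.0, -0.0]]
ft_force: [-1.0, 0.0, -0.2]
grip_width: 0.0121
```

Run:
```python
from h import *
im,cam=shot("wrist","w16")
im2,_=shot("scene","s16")
st=status.observe(); m=np.load("mag.npy")
print(st["position"],w2m(st["position"],m)*1000,st["grip_width"],st["ft_force"],w2m(m[:2]+st["tool_rot"][:2,0],m))
cv2.imwrite("pics/w16b.png",cv2.resize(im,None,fx=1.25,fy=1.25))
cv2.imwrite("pics/s16b.png",cv2.resize(im2[180:280,270:420],None,fx=5,fy=5,interpolation=cv2.INTER_CUBIC))
```

```text
[ 0.58530185 -0.02389603  0.01626982] [-4.93060279 72.76631388] 0.012126657390619485 [-0.45854736 -0.84013271 -0.03437355] [ 0.00459526 -0.99998944]
```

View pics/w16b.png

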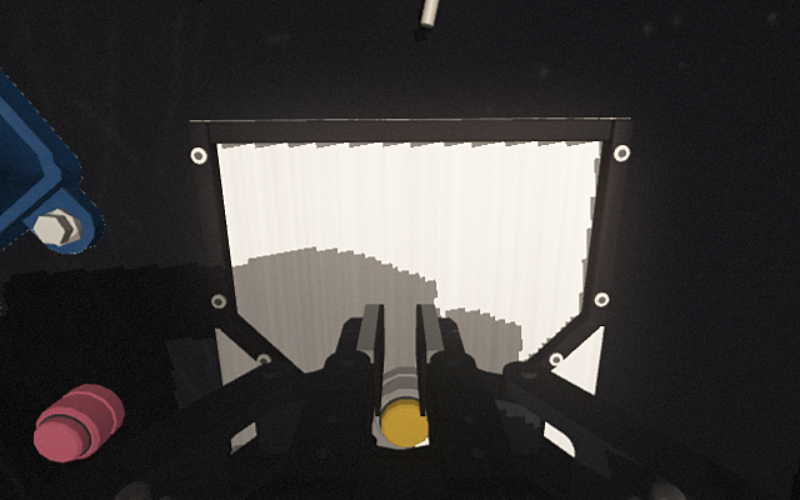

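View pics/s16b.png

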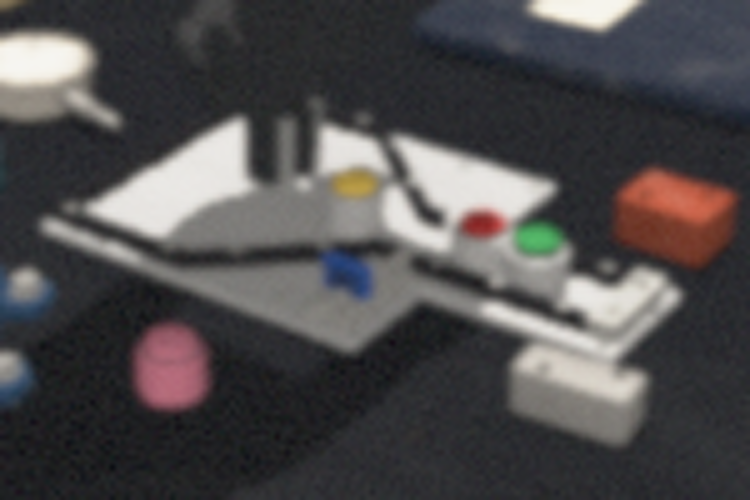

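>>> jog_arm(
  rows=[
    {"hand": 0.14, "dx": 0.8, "dy": 0, "dz": 0.25, "ax": 0, "ay": 0, "az": 0},
    {"hand": 0.14, "dx": 0.5, "dy": 0, "dz": 0.06, "ax": 0, "ay": 0, "az": 0},
    {"hand": 0.14, "dx": 0.6, "dy": 0, "dz": 0.05, "ax": 0, "ay": 0, "az": 0},
    {"hand": 0.14, "dx": 0.6, "dy": 0, "dz": 0.03, "ax": 0, "ay": 0, "az": 0},
    {"hand": 0.14, "dx": 0.6, "dy": 0, "dz": 0, "ax": 0, "ay": 0, "az": 0},
  ],
)

```text
time_s: 10.2
position: [0.5841, -0.0569, 0.0163]
tool_rot: [[-0.178, 0.0, 0.984], [-0.984, 0.0, -0.178], [-0.0, -1.0, 0.0]]
ft_force: [0.3, 0.4, -0.9]
grip_width: 0.0118
```

Run:
```python
from h import *
im,cam=shot("wrist","w17")
st=status.observe(); m=np.load("mag.npy")
print(st["position"],w2m(st["position"],m)*1000,st["grip_width"],st["ft_force"],w2m(m[:2]+st["tool_rot"][:2,0],m))
cv2.imwrite("pics/w17b.png",cv2.resize(im,None,fx=1.25,fy=1.25))
```

```text
[ 0.58400828 -0.05781937  0.01630496] [-0.15440335 39.15597702] 0.011676031518989835 [-0.71769969  0.55873793  1.12487074] [-6.96387618e-04 -9.99999702e-01]
```

View pics/w17b.png

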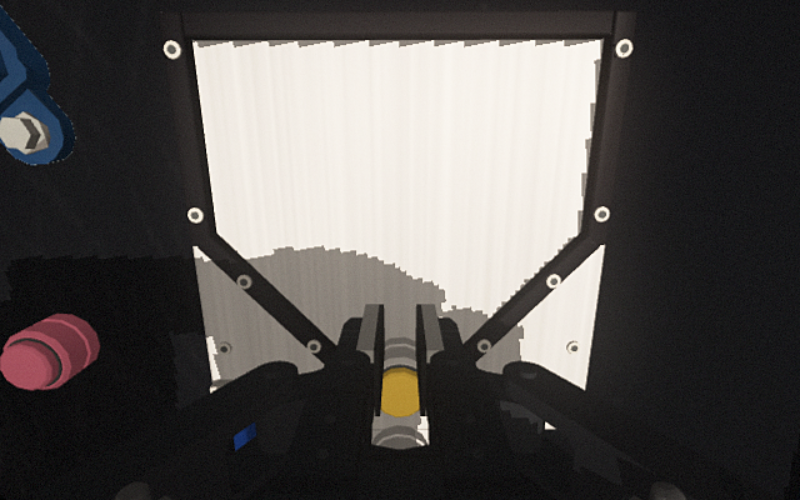

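>>> jog_arm(
  rows=[
    {"hand": 0.14, "dx": 0.7, "dy": 0, "dz": 0, "ax": 0, "ay": 0, "az": 0},
    {"hand": 0.14, "dx": 0.9, "dy": 0, "dz": 0, "ax": 0, "ay": 0, "az": 0},
    {"hand": 0.14, "dx": 0.9, "dy": 0, "dz": 0, "ax": 0, "ay": 0, "az": 0},
    {"hand": 0.14, "dx": 0.7, "dy": 0, "dz": 0, "ax": 0, "ay": 0, "az": 0},
    {"hand": 0.14, "dx": 0.3, "dy": 0, "dz": 0, "ax": 0, "ay": 0, "az": 0},
  ],
)

```text
time_s: 10.67
position: [0.5778, -0.0917, 0.0163]
tool_rot: [[-0.179, 0.0, 0.984], [-0.984, -0.0, -0.179], [0.0, -1.0, 0.0]]
ft_force: [0.3, 1.2, 0.6]
grip_width: 0.0119
```

Run:
```python
from h import *
im,cam=shot("wrist","w18")
im2,_=shot("scene","s18")
st=status.observe(); m=np.load("mag.npy")
print(st["position"],w2m(st["position"],m)*1000,st["grip_width"],st["ft_force"],w2m(m[:2]+st["tool_rot"][:2,0],m))
cv2.imwrite("pics/w18b.png",cv2.resize(im,None,fx=1.25,fy=1.25))
cv2.imwrite("pics/s18b.png",cv2.resize(im2[180:280,270:420],None,fx=5,fy=5,interpolation=cv2.INTER_CUBIC))
```

```text
[ 0.57789068 -0.09123976  0.01633284] [-0.21461364  5.18033942] 0.011762445237211528 [ 0.55047599  0.1453417  -0.42056324] [-8.73334135e-04 -9.99999605e-01]
```

View pics/w18b.png

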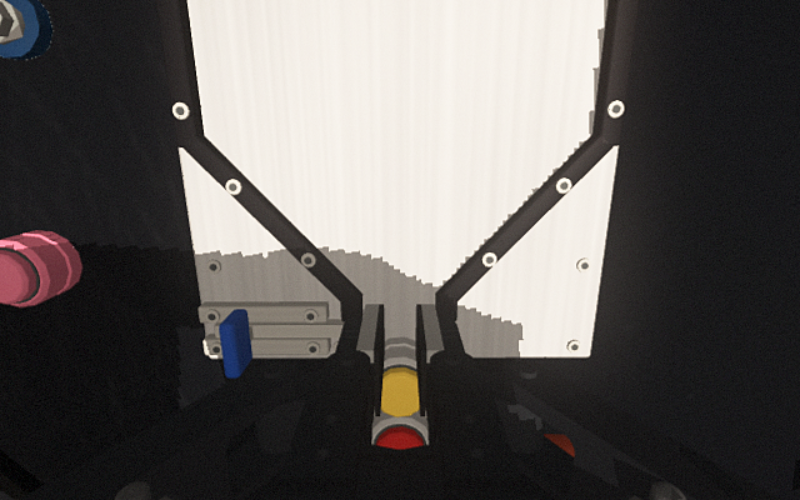

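View pics/s18b.png

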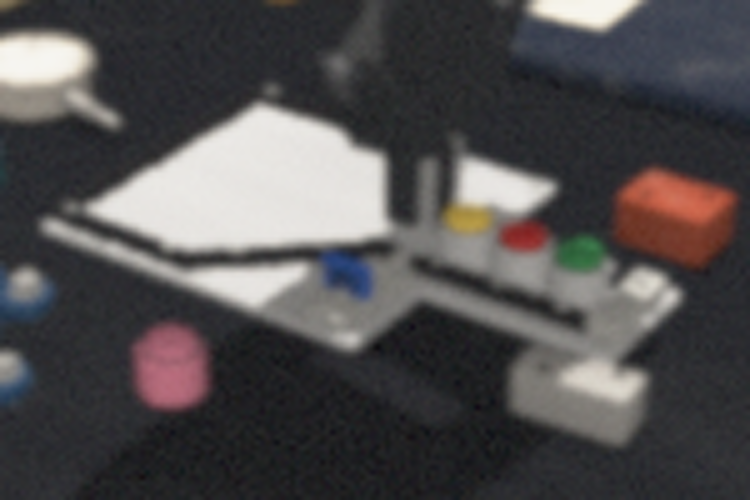

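>>> jog_arm(
  rows=[
    {"hand": 0.14, "dx": 0.15, "dy": 0, "dz": 0, "ax": 0, "ay": 0, "az": 0},
    {"hand": 0.14, "dx": 0.1, "dy": 0, "dz": 0, "ax": 0, "ay": 0, "az": 0},
    {"hand": 0.14, "dx": 0.1, "dy": 0, "dz": 0, "ax": 0, "ay": 0, "az": 0},
    {"hand": 0.14, "dx": 0, "dy": 0, "dz": 0, "ax": 0, "ay": 0, "az": 0},
    {"hand": 0.14, "dx": 0, "dy": 0, "dz": 0, "ax": 0, "ay": 0, "az": 0},
  ],
)

```text
time_s: 11.18
position: [0.5774, -0.0937, 0.0163]
tool_rot: [[-0.178, -0.0, 0.984], [-0.984, 0.0, -0.178], [-0.0, -1.0, -0.0]]
ft_force: [-0.9, 0.6, -0.2]
grip_width: 0.0119
```

>>> jog_arm(
  rows=[
    {"hand": 0.14, "dx": 0.05, "dy": 0, "dz": 0, "ax": 0, "ay": 0, "az": 0},
    {"hand": 0.14, "dx": 0.05, "dy": 0, "dz": 0, "ax": 0, "ay": 0, "az": 0},
    {"hand": 0.14, "dx": 0.05, "dy": 0, "dz": 0, "ax": 0, "ay": 0, "az": 0},
    {"hand": 0.14, "dx": 0, "dy": 0, "dz": 0, "ax": 0, "ay": 0, "az": 0},
    {"hand": 0.14, "dx": 0, "dy": 0, "dz": 0, "ax": 0, "ay": 0, "az": 0},
  ],
)

```text
time_s: 11.6
position: [0.5771, -0.0951, 0.0163]
tool_rot: [[-0.178, 0.0, 0.984], [-0.984, 0.0, -0.178], [-0.0, -1.0, -0.0]]
ft_force: [1.2, 3.5, 0.2]
grip_width: 0.012
```

>>> jog_arm(
  rows=[
    {"hand": 0.14, "dx": 0.05, "dy": 0, "dz": 0, "ax": 0, "ay": 0, "az": 0},
    {"hand": 0.14, "dx": 0.05, "dy": 0, "dz": 0, "ax": 0, "ay": 0, "az": 0},
    {"hand": 0.14, "dx": 0, "dy": 0, "dz": 0, "ax": 0, "ay": 0, "az": 0},
    {"hand": 0.14, "dx": 0, "dy": 0, "dz": 0, "ax": 0, "ay": 0, "az": 0},
    {"hand": 0.14, "dx": 0, "dy": 0, "dz": 0, "ax": 0, "ay": 0, "az": 0},
  ],
)

```text
time_s: 12.02
position: [0.577, -0.0956, 0.0164]
tool_rot: [[-0.178, 0.0, 0.984], [-0.984, 0.001, -0.178], [-0.001, -1.0, -0.0]]
ft_force: [1.6, 6.8, 0.9]
grip_width: 0.0121
```

Run:
```python
from h import *
im2,_=shot("scene","s19")
im3,_=shot("side","sd19")
st=status.observe(); m=np.load("mag.npy")
print(st["position"],w2m(st["position"],m)*1000,st["ft_force"])
cv2.imwrite("pics/s19b.png",cv2.resize(im2[180:280,270:420],None,fx=5,fy=5,interpolation=cv2.INTER_CUBIC))
```

```text
[ 0.57698362 -0.09551921  0.01637986] [-0.34404625  0.80773632] [1.76510676 7.02112804 0.56416617]
```

View pics/s19b.png

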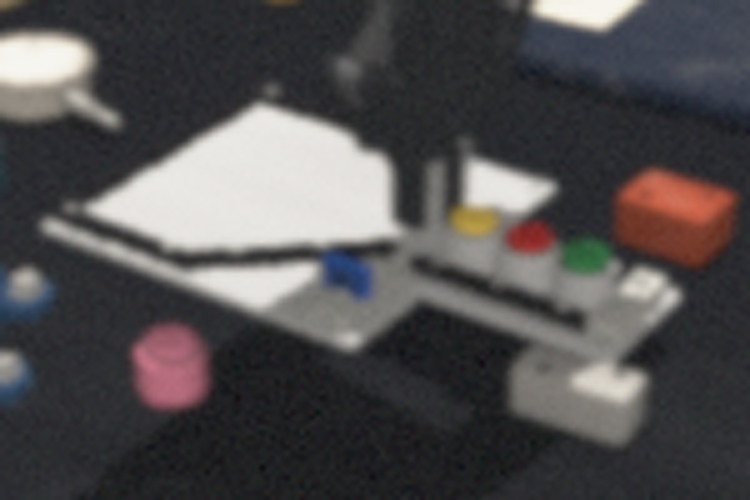

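>>> jog_arm(
  rows=[
    {"hand": 0.14, "dx": -0.6, "dy": 0, "dz": 0, "ax": 0, "ay": 0, "az": 0},
    {"hand": 0.14, "dx": -0.8, "dy": 0, "dz": 0, "ax": 0, "ay": 0, "az": 0},
    {"hand": 0.14, "dx": 0, "dy": -2.0, "dz": 0, "ax": 0, "ay": 0, "az": 0},
    {"hand": 0.0, "dx": 0, "dy": -3.0, "dz": 0, "ax": 0, "ay": 0, "az": 0},
    {"hand": 0.0, "dx": 0.6, "dy": -1.0, "dz": -3.0, "ax": 0, "ay": 0, "az": 0},
  ],
)

```text
time_s: 12.53
position: [0.5535, -0.0839, 0.0796]
tool_rot: [[-0.177, 0.009, 0.984], [-0.984, -0.004, -0.177], [0.002, -1.0, 0.009]]
ft_force: [-0.4, -1.4, 1.2]
grip_width: -0.0003
```

>>> jog_arm(
  rows=[
    {"hand": 0.0, "dx": 0.3, "dy": 0, "dz": -3.2, "ax": 0, "ay": 0, "az": 0},
    {"hand": 0.0, "dx": 0.3, "dy": 0, "dz": -3.2, "ax": 0, "ay": 0, "az": 0},
    {"hand": 0.0, "dx": 0, "dy": 0, "dz": 0, "ax": 0, "ay": 0, "az": 0},
    {"hand": 0.0, "dx": 0, "dy": 0, "dz": 0, "ax": 0, "ay": 0, "az": 0},
    {"hand": 0.0, "dx": 0, "dy": 0, "dz": 0, "ax": 0, "ay": 0, "az": 0},
  ],
)

```text
time_s: 12.95
position: [0.4857, -0.0779, 0.0767]
tool_rot: [[-0.178, 0.001, 0.984], [-0.984, -0.001, -0.178], [0.001, -1.0, 0.002]]
ft_force: [0.0, -0.6, -0.6]
grip_width: 0.0002
```

Run:
```python
from h import *
im,cam=shot("wrist","w20")
im2,c2=shot("scene","s20")
im3,c3=shot("side","sd20")
st=status.observe(); m=np.load("mag.npy")
print(st["position"],w2m(st["position"],m)*1000,st["grip_width"],st["ft_force"],w2m(m[:2]+st["tool_rot"][:2,0],m))
cv2.imwrite("pics/w20b.png",cv2.resize(im,None,fx=1.25,fy=1.25))
cv2.imwrite("pics/s20b.png",cv2.resize(im2[180:280,270:420],None,fx=5,fy=5,interpolation=cv2.INTER_CUBIC))
cv2.imwrite("pics/sd20b.png",cv2.resize(im3[150:270,260:420],None,fx=4.5,fy=4.5,interpolation=cv2.INTER_CUBIC))
```

```text
[ 0.48575793 -0.07782776  0.0762377 ] [-93.26235724   1.94876448] 3.128998978504689e-05 [ 0.49515844 -1.26948931  0.34028936] [ 3.24538046e-04 -9.99999913e-01]
```

View pics/w20b.png

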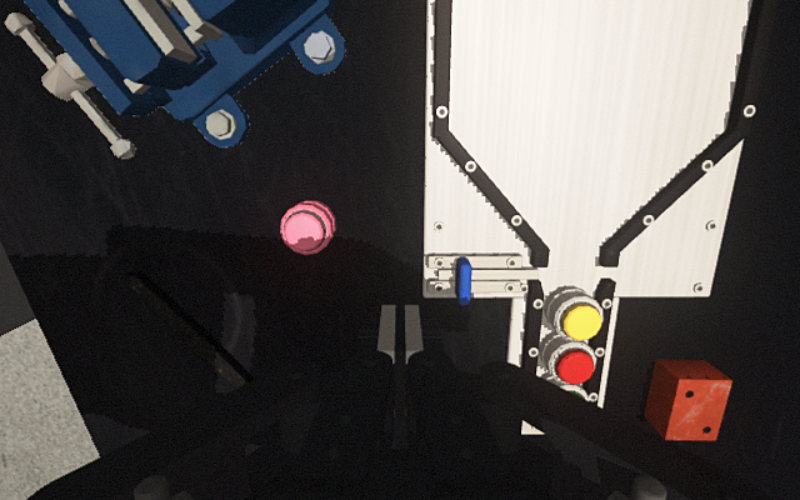

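View pics/s20b.png

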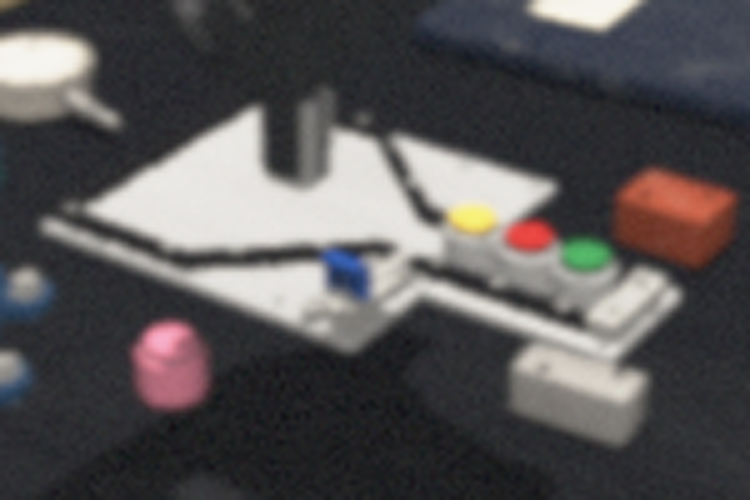

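View pics/sd20b.png

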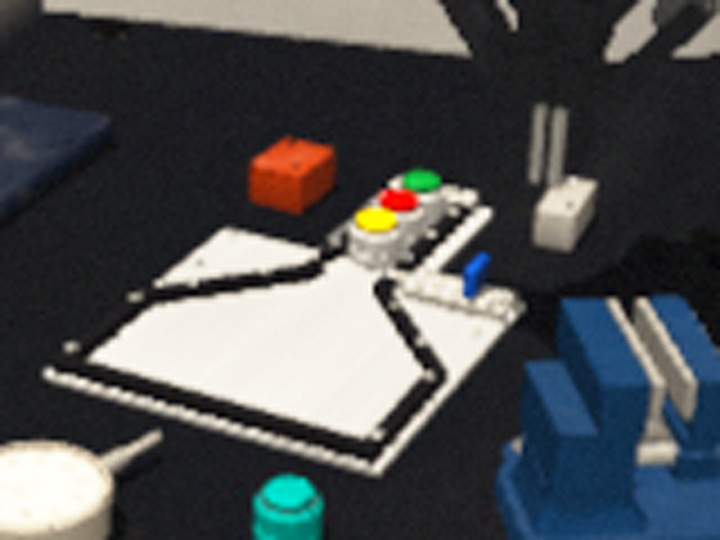

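Run:
```python
from h import *
d=np.load("pics/w20.npz"); cam=campose("wrist",d); m=np.load("mag.npy")
for n,p,z in [("y",(582,322),.028),("r",(575,366),.028),("tabtop",(464,262),.028),("tabbot",(464,302),.0125),("gl",(547,263),.012),("gr",(600,264),.012),("s",(538,303),.012),("s",(607,303),.012)]:
    print(n,w2m(ray(np.array(p)/1.25,cam,z),m)*1000)
```

```text
y [ -0.5711224  -20.08995359]
r [ -1.18383909 -45.22876263]
tabtop [-61.69791872  11.7435089 ]
tabbot [-58.18842134 -15.62116627]
gl [-15.37595171   6.21982331]
gr [12.59728497  5.65075896]
s [-18.02642641 -16.44420877]
s [ 19.33983518 -16.47371251]
```

>>> jog_arm(
  rows=[
    {"hand": 0.0, "dx": 0.1, "dy": 2.5, "dz": 0, "ax": 0, "ay": 0, "az": 0},
    {"hand": 0.0, "dx": 0, "dy": 2.0, "dz": 0, "ax": 0, "ay": 0, "az": 0},
    {"hand": 0.0, "dx": 0, "dy": 1.3, "dz": 0, "ax": 0, "ay": 0, "az": 0},
    {"hand": 0.0, "dx": 0, "dy": 0.1, "dz": 0.5, "ax": 0, "ay": 0, "az": 0},
    {"hand": 0.0, "dx": 0, "dy": 0, "dz": 0.5, "ax": 0, "ay": 0, "az": 0},
  ],
)

```text
time_s: 13.52
position: [0.4951, -0.0805, 0.0169]
tool_rot: [[-0.178, -0.001, 0.984], [-0.984, 0.0, -0.178], [-0.0, -1.0, -0.001]]
ft_force: [0.3, 0.8, 0.8]
grip_width: 0.0
```

Run:
```python
from h import *
im,cam=shot("wrist","w21")
st=status.observe(); m=np.load("mag.npy")
print(st["position"],w2m(st["position"],m)*1000,st["grip_width"],st["ft_force"],w2m(m[:2]+st["tool_rot"][:2,0],m))
cv2.imwrite("pics/w21b.png",cv2.resize(im,None,fx=1.25,fy=1.25))
```

```text
[ 0.49660356 -0.08101579  0.01773534] [-82.0220636    0.74576395] -3.5518426344400276e-05 [ 1.0064269  -0.86359769  0.56323576] [ 1.12246635e-04 -9.99999906e-01]
```

View pics/w21b.png

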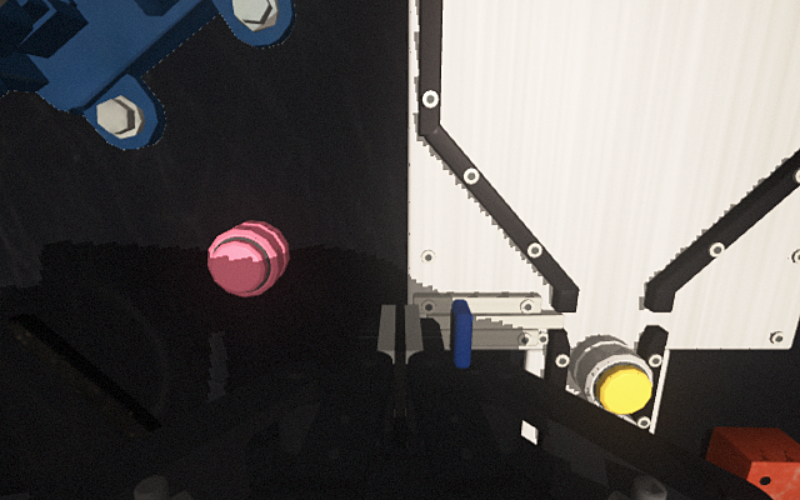

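>>> jog_arm(
  rows=[
    {"hand": 0.0, "dx": 0, "dy": 0, "dz": 0.8, "ax": 0, "ay": 0, "az": 0},
    {"hand": 0.0, "dx": 0, "dy": 0, "dz": 1.0, "ax": 0, "ay": 0, "az": 0},
    {"hand": 0.0, "dx": 0, "dy": 0, "dz": 1.0, "ax": 0, "ay": 0, "az": 0},
    {"hand": 0.0, "dx": 0, "dy": 0, "dz": 1.0, "ax": 0, "ay": 0, "az": 0},
    {"hand": 0.0, "dx": 0, "dy": 0, "dz": 0.6, "ax": 0, "ay": 0, "az": 0},
  ],
)

```text
time_s: 13.98
position: [0.539, -0.0884, 0.0181]
tool_rot: [[-0.178, 0.001, 0.984], [-0.984, -0.0, -0.178], [0.0, -1.0, 0.001]]
ft_force: [-1.6, 0.7, 0.4]
grip_width: 0.0002
```

Run:
```python
from h import *
im,cam=shot("wrist","w22")
st=status.observe(); m=np.load("mag.npy")
print(st["position"],w2m(st["position"],m)*1000,st["grip_width"],st["ft_force"],w2m(m[:2]+st["tool_rot"][:2,0],m))
cv2.imwrite("pics/w22b.png",cv2.resize(im,None,fx=1.25,fy=1.25))
```

```text
[ 0.53955082 -0.08857503  0.01800731] [-38.41517783   0.96579778] -9.345633338721724e-05 [-0.59472879  1.17283104  1.24789903] [ 2.15347688e-04 -9.99999956e-01]
```

View pics/w22b.png

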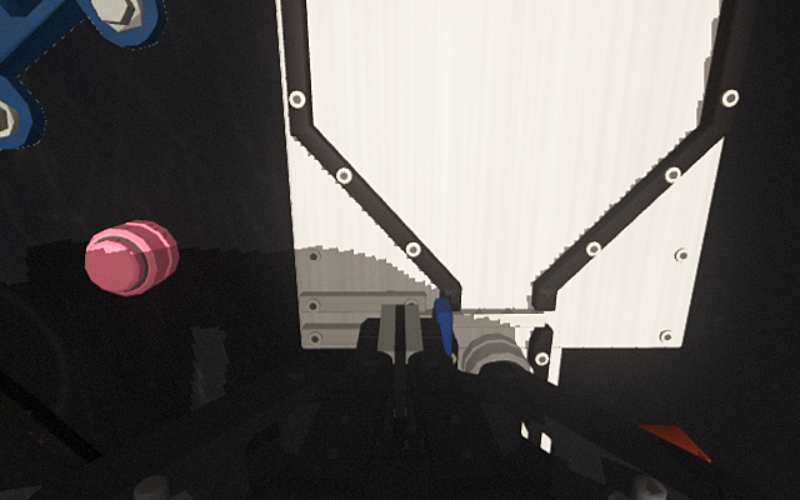

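>>> jog_arm(
  rows=[
    {"hand": 0.0, "dx": 0, "dy": 0, "dz": 0.1, "ax": 0, "ay": 0, "az": 0},
    {"hand": 0.0, "dx": 0, "dy": 0, "dz": 0.1, "ax": 0, "ay": 0, "az": 0},
    {"hand": 0.0, "dx": 0, "dy": 0, "dz": 0.05, "ax": 0, "ay": 0, "az": 0},
    {"hand": 0.0, "dx": 0, "dy": 0, "dz": 0, "ax": 0, "ay": 0, "az": 0},
    {"hand": 0.0, "dx": 0, "dy": 0, "dz": 0, "ax": 0, "ay": 0, "az": 0},
  ],
)

```text
time_s: 14.45
position: [0.5397, -0.0885, 0.0175]
tool_rot: [[-0.178, -0.001, 0.984], [-0.984, 0.0, -0.178], [-0.0, -1.0, -0.001]]
ft_force: [-4.6, 1.8, 5.3]
grip_width: 0.0
```

>>> jog_arm(
  rows=[
    {"hand": 0.0, "dx": 0, "dy": 0, "dz": 0.08, "ax": 0, "ay": 0, "az": 0},
    {"hand": 0.0, "dx": 0, "dy": 0, "dz": 0.07, "ax": 0, "ay": 0, "az": 0},
    {"hand": 0.0, "dx": 0, "dy": 0, "dz": 0, "ax": 0, "ay": 0, "az": 0},
    {"hand": 0.0, "dx": 0, "dy": 0, "dz": 0, "ax": 0, "ay": 0, "az": 0},
    {"hand": 0.0, "dx": 0, "dy": 0, "dz": 0, "ax": 0, "ay": 0, "az": 0},
  ],
)

```text
time_s: 14.87
position: [0.54, -0.0886, 0.0174]
tool_rot: [[-0.178, -0.004, 0.984], [-0.984, 0.001, -0.178], [-0.0, -1.0, -0.004]]
ft_force: [-9.8, 1.8, 8.8]
grip_width: -0.0001
```

Run:
```python
from h import *
im2,c2=shot("scene","s23")
im,cam=shot("wrist","w23")
st=status.observe(); m=np.load("mag.npy")
print(st["position"],w2m(st["position"],m)*1000,st["grip_width"],st["ft_force"])
cv2.imwrite("pics/s23b.png",cv2.resize(im2[180:280,270:420],None,fx=5,fy=5,interpolation=cv2.INTER_CUBIC))
cv2.imwrite("pics/w23b.png",cv2.resize(im[220:320,260:460],None,fx=4,fy=4,interpolation=cv2.INTER_CUBIC))
```

```text
[ 0.53996551 -0.08857014  0.01741896] [-38.00800664   1.04455756] 3.827839742679307e-05 [-10.68244298   0.72317101   9.06791772]
```

View pics/s23b.png

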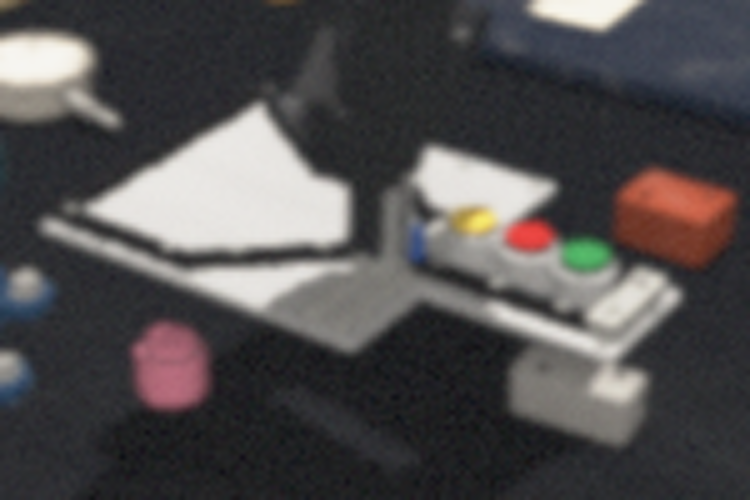

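View pics/w23b.png

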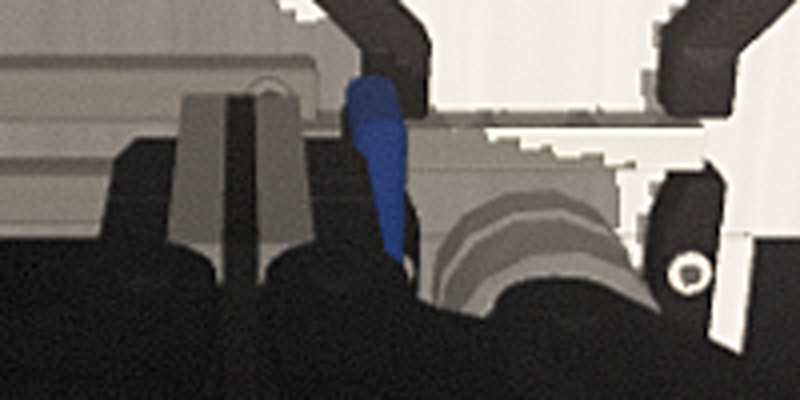

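>>> jog_arm(
  rows=[
    {"hand": 0.0, "dx": 0, "dy": 0, "dz": -0.5, "ax": 0, "ay": 0, "az": 0},
    {"hand": 0.0, "dx": 0, "dy": 0, "dz": -1.0, "ax": 0, "ay": 0, "az": 0},
    {"hand": 0.0, "dx": 0, "dy": -2.0, "dz": -1.0, "ax": 0, "ay": 0, "az": 0},
    {"hand": 0.0, "dx": 0, "dy": -3.5, "dz": -1.5, "ax": 0, "ay": 0, "az": 0},
    {"hand": 0.0, "dx": 0, "dy": -3.5, "dz": -1.5, "ax": 0, "ay": 0, "az": 0},
  ],
)

```text
time_s: 15.38
position: [0.4869, -0.0791, 0.1077]
tool_rot: [[-0.178, -0.001, 0.984], [-0.984, 0.001, -0.178], [-0.0, -1.0, -0.001]]
ft_force: [0.7, -0.4, 0.6]
grip_width: 0.0001
```

>>> jog_arm(
  rows=[
    {"hand": 0.0, "dx": -2.0, "dy": -3.5, "dz": 0, "ax": 0, "ay": 0, "az": 0},
    {"hand": 0.0, "dx": -2.0, "dy": -3.5, "dz": 1.0, "ax": 0, "ay": 0, "az": 0},
    {"hand": 0.0, "dx": -2.0, "dy": 0, "dz": 1.0, "ax": 0, "ay": 0, "az": 0},
    {"hand": 0.0, "dx": 0, "dy": 0, "dz": 0, "ax": 0, "ay": 0, "az": 0},
    {"hand": 0.0, "dx": 0, "dy": 0, "dz": 0, "ax": 0, "ay": 0, "az": 0},
  ],
)

```text
time_s: 15.8
position: [0.5184, -0.0231, 0.1774]
tool_rot: [[-0.177, 0.002, 0.984], [-0.984, -0.0, -0.177], [0.0, -1.0, 0.002]]
ft_force: [0.1, -0.1, -0.2]
grip_width: -0.0
```

Run:
```python
from h import *
im2,c2=shot("scene","s24")
im,cam=shot("wrist","w24")
im3,c3=shot("side","sd24")
st=status.observe(); m=np.load("mag.npy")
print(st["position"],w2m(st["position"],m)*1000,st["ft_force"])
cv2.imwrite("pics/s24b.png",cv2.resize(im2[180:280,270:420],None,fx=5,fy=5,interpolation=cv2.INTER_CUBIC))
cv2.imwrite("pics/w24b.png",cv2.resize(im,None,fx=1.25,fy=1.25,interpolation=cv2.INTER_CUBIC))
cv2.imwrite("pics/sd24b.png",cv2.resize(im3[150:270,260:420],None,fx=4.5,fy=4.5,interpolation=cv2.INTER_CUBIC))
```

```text
[ 0.51749238 -0.02417228  0.17661379] [-71.60406442  60.40304868] [-0.2768387   0.33348179 -0.15168222]
```

View pics/s24b.png

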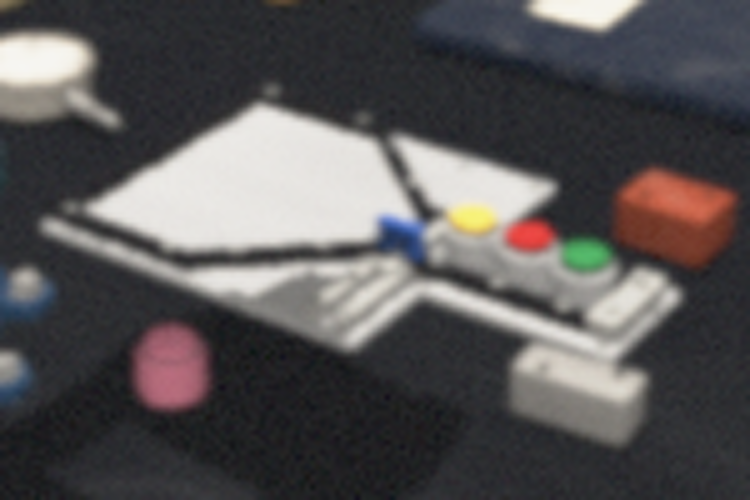

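View pics/w24b.png

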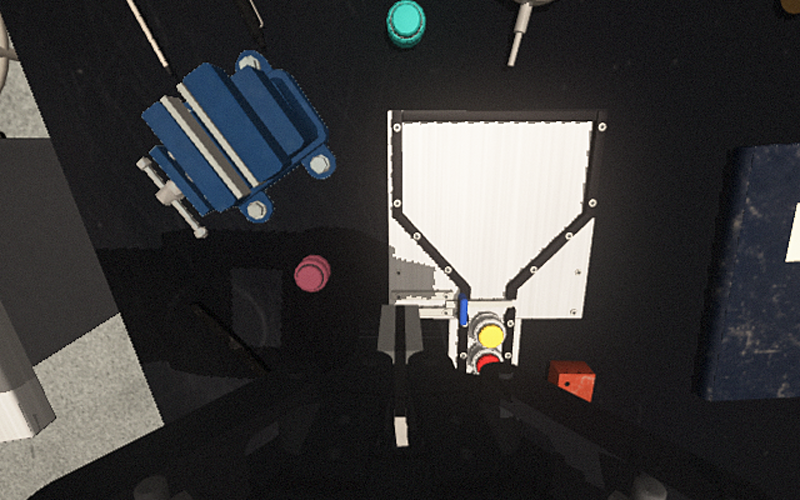

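View pics/sd24b.png

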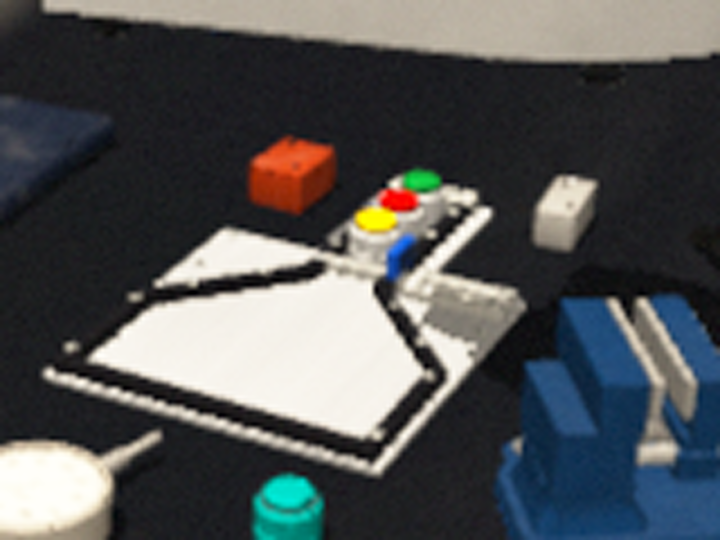

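Run:
```python
from h import *
im=cv2.imread("pics/w24.png")
cv2.imwrite("pics/w24c.png",cv2.resize(im[215:305,300:430],None,fx=6,fy=6,interpolation=cv2.INTER_CUBIC))
```

```text
(no output)
```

View pics/w24c.png

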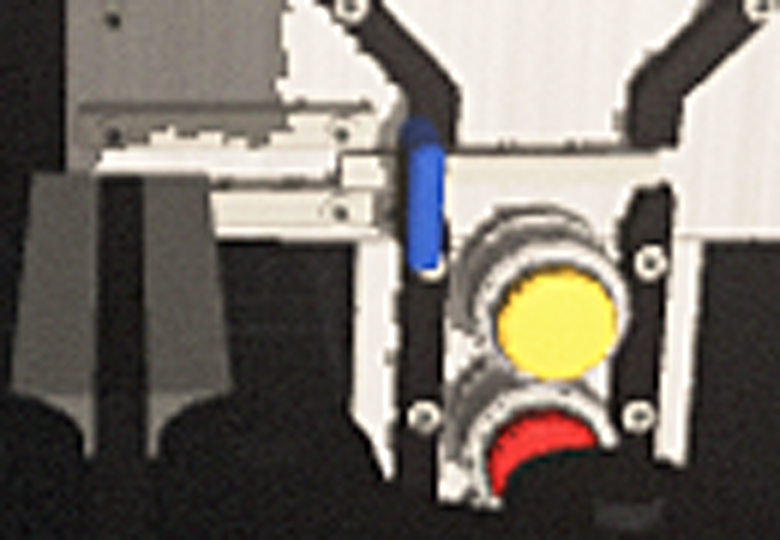

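Run:
```python
from h import *
d=np.load("pics/w24.npz"); cam=campose("wrist",d); m=np.load("mag.npy")
b=lambda x,y:(x/6+300,y/6+215)
for n,p,z in [("tabL",(415,205),.02),("tabtopL",(414,250),.028),("tabtopR",(442,250),.028),("fL",(459,120),.012),("fR",(630,120),.012),("yel",(557,323),.028),("scL",(432,268),.012),("scR",(650,262),.012)]:
    print(n,w2m(ray(b(*p),cam,z),m)*1000)
print("predict shut tab top edges px crop:")
P=m2w(np.array([[-25,-11,28],[-19,-11,28],[-29,-11,28]])/1000,m); print((proj(P,cam)-[300,215])*6)
```

```text
tabL [-22.4876978   -3.10109881]
tabtopL [-23.61804794  -7.3700361 ]
tabtopR [-19.12741999  -7.36746354]
fL [-14.52733777   8.63288355]
fR [13.84303061  8.64848541]
yel [  0.10618422 -20.27139296]
scL [-17.82825446 -18.23106573]
scR [ 19.06866275 -17.09742616]
predict shut tab top edges px crop:
[[404.47660432 270.67692209]
 [441.76990567 270.69657153]
 [379.61453561 270.66382254]]
```

```bash
python3 -c "
from rig import job,status
print(status.observe()['qvel']); print(job.close_job())"
```

```text
[-0.36704428 -0.02598804 -0.10116049  0.07186822  0.18868834  0.16494686]
the job is handed in; nothing more can be done
None
```

All three switches are in the magazine slot and the retainer is shut behind them; I handed the job in at about 16 s of the 72 s allowed.

I pushed green, then red, then yellow through the gate with the fingers slightly apart. I stopped when the force rose to about 7 N, with the row against the end stop. Then I pushed the blue tab along with the shut fingers until about 10 N showed it had reached the end of its travel, and backed the arm off.

Last checks, from the camera pictures after backing off:
- **Switches:** all three stand upright in single file. Yellow, the last in the row, measures x ≈ 0 and y ≈ -20 mm. Gate and slot features read about 1 to 4 mm high in y in these pictures, so its true y is about -21 mm or further in, which matches the row being fully home.
- **Retainer:** the tab's inner edge measures x ≈ -19 mm, which is fully shut. Its outer edge measures 1 to 2 mm off the expected -25 mm (tab 6 mm thick), which I put down to pixel reading and calibration.
- **Bystanders:** the two blocks look unmoved in the pictures, and so does the dial gauge as far as it is in view. I did not measure their positions.
- **Arm:** clear of everything, with the wrist force at about zero.

While the tab was against its end stop, an upward force of about 9 N also showed on the tool. I did not find its cause; it was gone once the arm backed off.

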